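Unlock the control box and open its panel

TASK

The breakers in the grey control box must be reached, so open it with the T-handled key that lies on top of it: push its square end fully home in the latch, give it a quarter turn clockwise, then swing the access panel wide open, to about a right angle or more. Leave the key in the turned latch, and do not disturb the beaker, the bottle or the timer.

Things in the scene. Friction and masses are not known exactly. Their poses are not given: they have to be found in the camera images.
- control_box: grey sheet-steel control box fixed to the bench, 120 deep (x) x 200 wide (y) x 268 mm high, the flat roof uppermost. Origin at the centre of its underside; x points from its front to its back, y to its left seen from the front, z up. Its whole front is the access panel
- panel (a joint): opening angle of the access panel in rad: 0 shut, grows as it swings out towards the robot, stop at 1.95. The panel is 196 wide x 246 high x 14 mm thick and hangs on a vertical hinge at its left edge (seen from the front); light, stays where it is left (hinge friction about 0.3 N m). While the latch is locked a cam behind the panel holds it shut
- panel_hinge (a point): point on the vertical hinge axis, at the panel's lower edge (16 mm above the bench) and its inner face; axes as the control box's
- panel_lip (a point): point on the grip lip, a flat upright 8 mm flange that continues the panel 36 mm past its free (right) edge over its height, free in front and behind. Mid-thickness, 18 mm past the edge, 214 mm from the hinge axis, 242 mm above the bench: 18 mm below the lip's top, 26 mm below the box's roof. Moves with the panel; x is the panel's normal, outside to inside
- latch (a joint): angle of the latch barrel in rad: 0 locked, pi/2 unlocked (stops at both). It turns clockwise seen from the front (left side up, over to the right); friction about 0.08 N m, stays where it is left; the key has about 7 degrees of play in it. The cam lets go of the box only beyond about 1.4 rad
- latch_mouth (a point): centre of the mouth of the latch's square socket, about 6 mm proud of the panel's outer face, 115 mm above the bench, near the panel's right edge. x points along the socket into the box. The socket is 15.6 mm square (sides level and upright when locked), 50 mm deep from this point, its first 6 mm countersunk to about 25 mm square. Site axes turn with the barrel
- key_grip (a point): point on the axis of the loose steel T-key's shaft, near its centre of mass (0.37 kg), to carry it by. It lies level on the box's roof, tip to the back, this axis 280 mm above the bench, 12 mm above the roof. x along the shaft to the tip, y along the cross bar, z up. The shaft, 14 mm square, ends 103 mm ahead of this point (last 8 mm tapered to 9 mm); a round 24 mm collar is 31 to 41 mm ahead
- key_bar (a point): centre of the key's cross bar, 37 mm behind key_grip. The bar lies along y of the key and carries a smooth steel ball of 24 mm diameter at each end, ball centres 58 mm from this point: the handle for turning the key. Same axes as key_grip. With the key fully home this point is 90 mm in front of latch_mouth; the key then stays in the latch by itself, sagging a few mm here
- beaker_center (a point): centre of a small glass beaker, 61 mm across, 76 mm high, on the bench to the right of the box; leave it alone
- bottle_center (a point): centre of a reagent bottle, 52 mm across, 98 mm high, on the bench to the right of the beaker; leave it alone
- timer_center (a point): centre of a flat bench timer, 66 x 62 x 18 mm, on the bench in front of the power strip; leave it alone

How it is judged:
By the outcome, as a careful person would: the job done as asked, in the order asked, and still so for the second after the job is handed in, with the robot touching nothing.
It also fails if it takes over 67 s, if anything falls off the work surface, if the arm or the gripper's body presses on something with over 40 N, if the wrist force passes 120 N, or if a joint passes its speed limit or range.

ROBOT

A 7-joint arm with a two-finger parallel gripper is mounted at the origin on a cart in front of the work surface, level with it; the furniture and walls round the work are solid. World frame = base frame: x ahead of the robot, y to its left, z up, the work surface at z = 0. Lengths are in m, angles in rad, forces in N, time in s.
With the tool pointing down it reaches from about 0.425 to 0.8 m from the base axis. Payload 8.3 kg.
Tool frame: the origin (TCP) lies between the finger pads; the fingertips stand 11 mm ahead of it and the grasp point (between the pads) lies 8 mm behind it; z points along the fingers, y is the direction in which the jaws open and shut (so a half turn about z gives the same grasp; the last joint's range is limited). The gripper opens to 85 mm and grips with 20 to 120 N. Pads are 22 mm wide; open, the fingers measure 114 mm over their backs; the gripper's body (76 mm by 85 mm) begins 54 mm behind the grasp point. The pads swing forward as they close: fully open they stand 13 mm farther back than shut.
Start: joints at [-1.397, 0.383, 0.016, 1.37, -0.006, 1.388, -0.046], TCP at [0.147, 0.608, 0.219] pointing down, gripper open.
Joint ranges: [-2.95, 2.95], [-0.25, 2.06], [-1.52, 1.56], [0.18, 2.33], [-1.44, 4.58], [0.02, 2.06], [-3.01, 3.01]. Speed limits (rad/s): [2.39, 2.39, 3.01, 3.01, 3.14, 3.14, 3.14].

INTERFACE

Orientations are given as a unit quaternion [w, x, y, z].
In Python, from station import move_ptp, move_linear, movej, gripper_to, sleep, ik, observe, camera, camera_info, PlanningError, hand_in gives the robot as it stands. The module is installed in compiled form; this text tells all that it offers. Calls block until the motion is done:
- move_ptp(position, orientation): joint-space move of the TCP to a pose.
- move_linear(position, ori=None, max_speed=0.15): straight line of the TCP; ori=None keeps the orientation; max_speed is the mean speed in m/s.
- movej(angles): joint-space move.
- gripper_to(opening): finger opening in m; the grip force is fixed at half the most; returns when the fingers have stopped.
- sleep(seconds).
- ik(position, orientation): joint angles nearest the present ones, or None.
- observe(): the state.
- camera(name): name is "scene" or "side" or "wrist"; returns (picture, depth): 384x512x3 uint8, red, green, blue; 384x512 float32, m along the optical axis (not along the pixel's ray), 0 where there is no reading.
- camera_info(name): a dict with "fx", "fy", "cx", "cy" (pixels), "k1" (the pictures are not rectified: a ray, as slopes to the right and down, at radius r is drawn at 1 + k1 r^2 times it, then the intrinsics apply), "R" (3x3) and "t" (3): a world point X has camera coordinates R X + t. Camera axes: x right, y down, z forward; pixel columns grow to the right and rows downward; lengths in m; the calibration is good to about 2 mm. A picture is of the moment at which its call begins: read the wrist's pose just before it. camera_info takes no time and is no camera call; for the wrist camera it gives the pose at the moment of the call.
A pose or a line that the arm cannot do raises PlanningError and nothing moves.
- hand_in(): hands the job in, once; it reports no verdict.
The state is a dict: "t": time; "joints": joint angles; "joint_vel": joint speeds; "joint_torque": joint torques, N m; "tcp_pos": TCP position; "tcp_rot": TCP orientation; "ft_force": force on the tool from outside, world axes, zero at the start; "torque": the same for the moment, N m; "width": finger opening in m.
Only numpy, scipy, OpenCV 4.12 (cv2) and the standard library are available. Lean on these libraries where they do the work, as an engineer would, in place of code of your own. Each camera call takes 0.05 s, during which the arm holds its last target.

## Working session

There is one attempt and no reset: what is moved stays moved. The work goes in short steps, each a Python script; the robot and the scene stay as the last script left them, time stands still between calls to the robot, and variables do not carry over. Pictures are saved under pics/ and viewed, and the job is handed in when it is done.

```bash
mkdir -p pics; ls
python3 - <<'E'
from station import *
import cv2,numpy as np
o=observe(); print(o)
for n in ["scene","side","wrist"]:
    i=camera_info(n); print(n,i)
    p,d=camera(n); np.savez(f"pics/{n}0.npz",p=p,d=d,**{k:np.array(v) for k,v in i.items()})
    cv2.imwrite(f"pics/{n}0.png",p[:,:,::-1])
E
```

```text
pics
{'t': 0.0, 'joints': array([-1.39688818,  0.38424941,  0.01638102,  1.3711569 , -0.00627362,
        1.38818316, -0.04649305]), 'joint_vel': array([-0.00016021, -0.00058045, -0.0003483 ,  0.00150528, -0.00148291,
       -0.00121918,  0.0004666 ]), 'joint_torque': array([-2.97774695e-04, -6.27611876e+01,  8.44080839e-01, -3.71827912e+01,
        1.65198685e-02,  1.41544431e-02,  1.28444702e-05]), 'tcp_pos': array([0.14648208, 0.60705502, 0.21767069]), 'tcp_rot': array([-8.32001231e-05,  1.18093316e-01,  9.93002025e-01, -9.69867227e-04]), 'ft_force': array([ 0.53044969,  0.03968517, -0.17254661]), 'torque': array([-0.03404351, -0.00504393, -0.01324938]), 'width': 0.08563795789757318}
scene {'fx': 479.26624556438014, 'fy': 479.26624556438014, 'cx': 251.5411306963847, 'cy': 194.96048996003134, 'k1': -0.08627033220482758, 'R': array([[ 7.15571961e-01, -6.98538901e-01, -4.15575444e-04],
       [-3.87209750e-01, -3.96156112e-01, -8.32543659e-01],
       [ 5.81399500e-01,  5.95905813e-01, -5.53959279e-01]]), 't': array([-0.32877282,  0.41014953,  1.19773703])}
side {'fx': 405.42833148532975, 'fy': 405.42833148532975, 'cx': 257.3187336979664, 'cy': 198.14359005579104, 'k1': -0.03028881847448984, 'R': array([[ 0.82822765, -0.55995917,  0.02201569],
       [-0.29992748, -0.47611963, -0.82665205],
       [ 0.4733735 ,  0.67805297, -0.56228258]]), 't': array([-0.41563189,  0.36564865,  0.82349385])}
wrist {'fx': 342.724232876118, 'fy': 342.724232876118, 'cx': 255.67427452500874, 'cy': 184.3487121045447, 'k1': -0.10413171049250541, 'R': array([[ 0.2338837 ,  0.97226191, -0.00227714],
       [ 0.93642397, -0.22463137,  0.26953832],
       [ 0.26155032, -0.06517299, -0.96298697]]), 't': array([-0.6245372 , -0.03484498,  0.37940537])}
```

View pics/scene0.png

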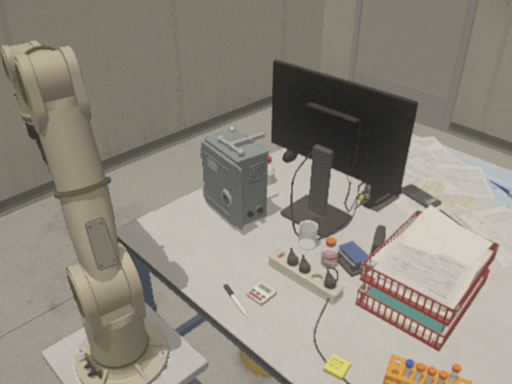

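View pics/side0.png

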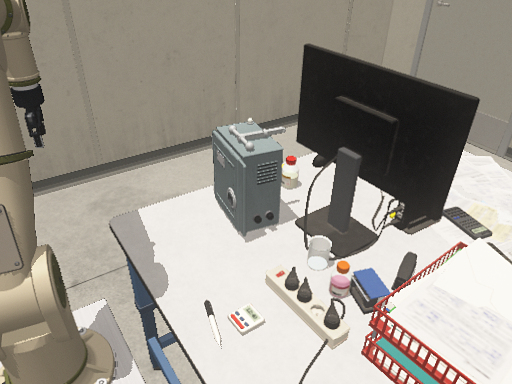

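View pics/wrist0.png

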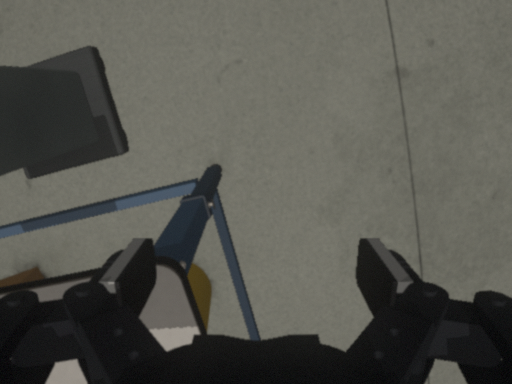

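```bash
cat > vis.py <<'E'
import numpy as np, cv2
def load(f):
    z=np.load(f); return {k:z[k] for k in z}
def undist(I,uv):
    uv=np.atleast_2d(np.asarray(uv,float)); d=(uv-[I['cx'],I['cy']])/[I['fx'],I['fy']]
    s=d.copy()
    for _ in range(20): s=d/(1+I['k1']*(s**2).sum(1,keepdims=True))
    return s
def ray(I,uv):
    s=undist(I,uv); c=np.c_[s,np.ones(len(s))]
    return -I['R'].T@I['t'], c@I['R']   # origin, dirs (z-depth scaled)
def onz(I,uv,z):
    o,d=ray(I,uv); return o+d*((z-o[2])/d[:,2])[:,None]
def onplane(I,uv,p,n):
    o,d=ray(I,uv); return o+d*(((p-o)@n)/(d@n))[:,None]
def proj(I,X):
    c=np.atleast_2d(X)@I['R'].T+I['t']; s=c[:,:2]/c[:,2:]
    s=s*(1+I['k1']*(s**2).sum(1,keepdims=True)); return s*[I['fx'],I['fy']]+[I['cx'],I['cy']]
def cloud(I):
    h,w=I['d'].shape; v,u=np.mgrid[:h,:w]; o,d=ray(I,np.c_[u.ravel(),v.ravel()])
    return (o+d*I['d'].ravel()[:,None]).reshape(h,w,3)
E
python3 - <<'E'
from vis import *
for n,(x0,y0,x1,y1) in dict(scene=(180,115,290,235),side=(195,105,305,245)).items():
    I=load(f"pics/{n}0.npz"); c=I['p'][y0:y1,x0:x1,::-1]
    cv2.imwrite(f"pics/{n}_c.png",cv2.resize(c,None,fx=min(800/(x1-x0),600/(y1-y0))//1,fy=min(800/(x1-x0),600/(y1-y0))//1,interpolation=cv2.INTER_CUBIC))
    C=cloud(I); 
    m=(abs(C[...,2]-.268)<.006)&(I['d']>0)&(C[...,0]>.2)
    k,l,st,ce=cv2.connectedComponentsWithStats(m.astype(np.uint8)); 
    for i in np.argsort(-st[1:,4])[:3]+1:
        P=C[l==i]; r=cv2.minAreaRect(P[:,:2].astype(np.float32)); print(n,st[i],r,cv2.boxPoints(r).round(4).tolist())
E
```

```text
scene [202 130  67  38 972] ((0.6322470903396606, 0.2574103772640228), (0.23097626864910126, 0.14376263320446014), 83.14777374267578) [[0.5471000075340271, 0.15129999816417694], [0.6898000240325928, 0.13420000672340393], [0.7174000144004822, 0.3634999990463257], [0.5746999979019165, 0.3806000053882599]]
scene [303 136 103  40 443] ((0.847087025642395, -0.042542994022369385), (0.0523177795112133, 0.3647274971008301), 9.9222993850708) [[0.789900004863739, 0.13259999454021454], [0.8526999950408936, -0.22669999301433563], [0.9042999744415283, -0.21770000457763672], [0.8414000272750854, 0.14159999787807465]]
scene [  0  30  65  16 150] ((0.7191315293312073, 2.0799825191497803), (0.05245662108063698, 0.38932690024375916), 88.2432632446289) [[0.5238000154495239, 2.0597000122070312], [0.9128999710083008, 2.047800064086914], [0.9144999980926514, 2.1001999378204346], [0.5253999829292297, 2.1122000217437744]]
side [ 216  121   68   37 1092] ((0.642366349697113, 0.2645208537578583), (0.20904502272605896, 0.12542463839054108), 81.18254089355469) [[0.5644000172615051, 0.17080000042915344], [0.6883000135421753, 0.15160000324249268], [0.7203999757766724, 0.3582000136375427], [0.5964000225067139, 0.3774000108242035]]
side [329 136 121  59 677] ((0.8455981612205505, -0.04232180118560791), (0.047960299998521805, 0.36297768354415894), 9.444840431213379) [[0.7922000288963318, 0.13279999792575836], [0.8517000079154968, -0.22529999911785126], [0.8989999890327454, -0.21739999949932098], [0.8395000100135803, 0.14059999585151672]]
side [ 30   7 222  24 464] ((1.095569372177124, 2.0774834156036377), (1.4862961769104004, 0.05055510625243187), 0.19741785526275635) [[0.3522999882698059, 2.1001999378204346], [0.35249999165534973, 2.0495998859405518], [1.8387999534606934, 2.054800033569336], [1.8386000394821167, 2.105299949645996]]
```

```bash
python3 -c "
import cv2
for n in ['scene','side']: print(cv2.imread(f'pics/{n}_c.png').shape)"
```

```text
(600, 550, 3)
(560, 440, 3)
```

View pics/scene_c.png

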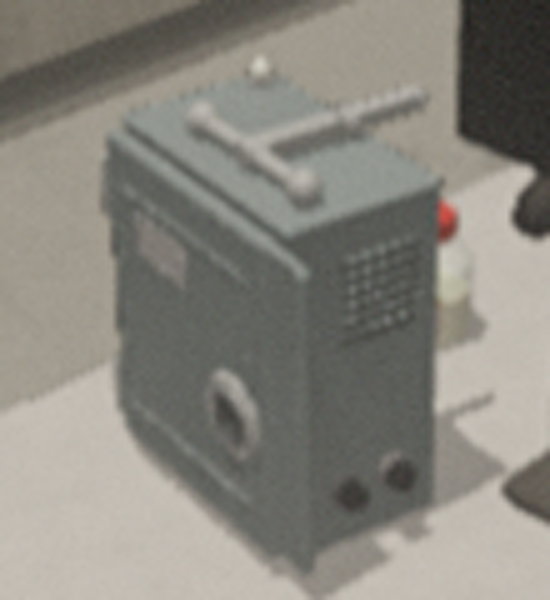

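View pics/side_c.png

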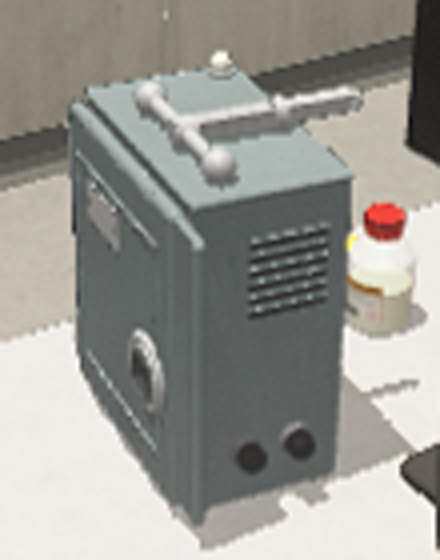

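Run:
```python
from vis import *
def crop(n,tag,x0,y0,w,h,s):
    I=load(f"pics/{n}0.npz"); c=I['p'][y0:y0+h,x0:x0+w,::-1]
    cv2.imwrite(f"pics/{tag}.png",cv2.resize(c,None,fx=s,fy=s,interpolation=cv2.INTER_CUBIC))
crop("scene","s_key",200,120,75,55,10)
crop("side","d_key",212,118,80,55,10)
crop("scene","s_lat",198,175,60,60,10)
crop("side","d_lat",210,175,60,60,10)
```

```text
(no output)
```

View pics/s_key.png

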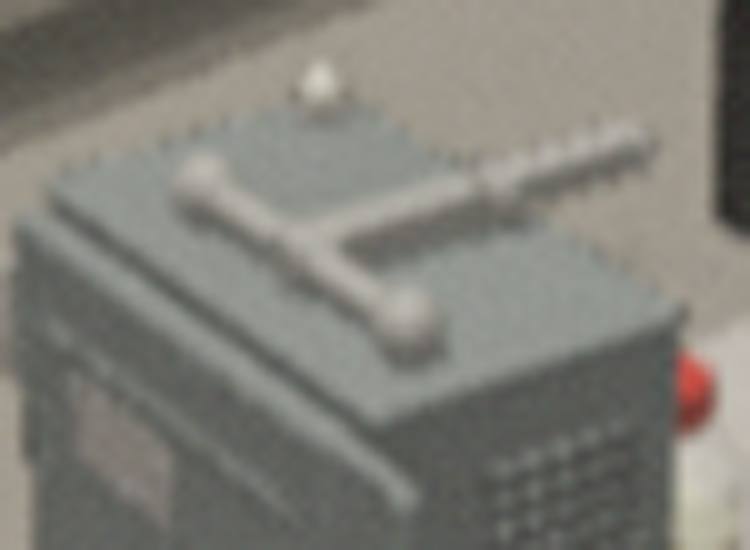

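View pics/d_key.png

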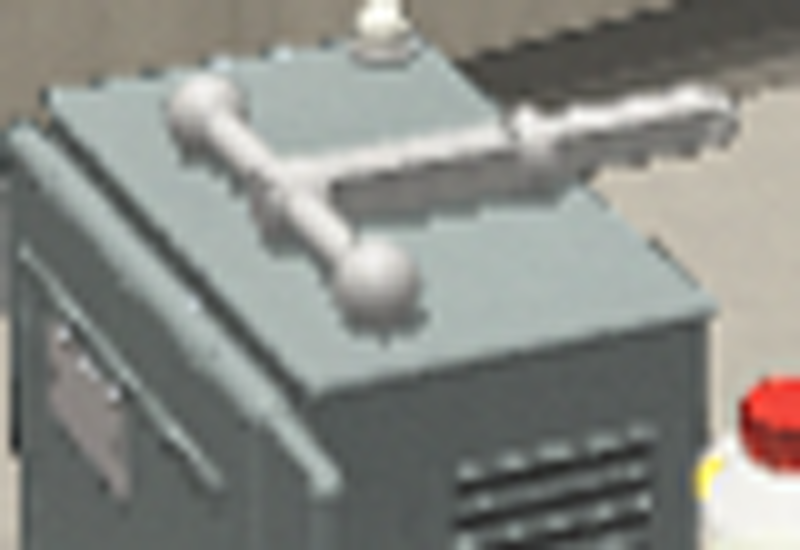

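View pics/s_lat.png

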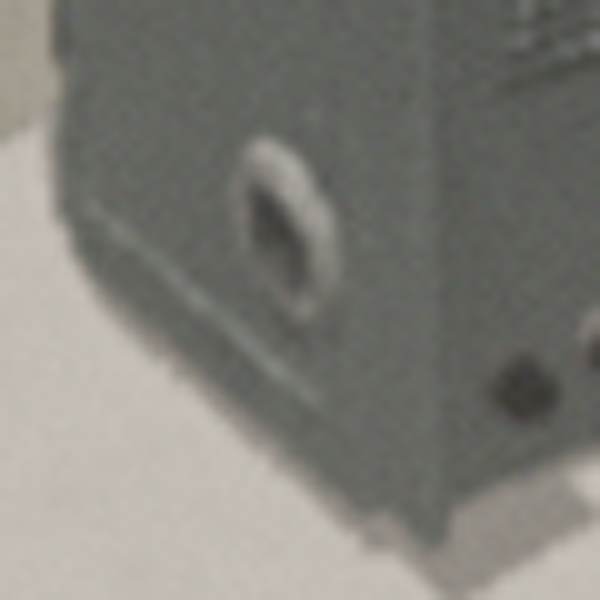

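View pics/d_lat.png

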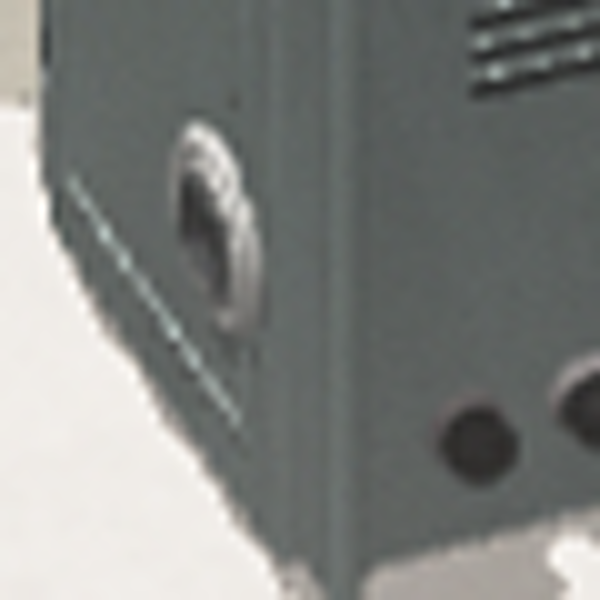

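Run:
```python
from vis import *
S=load("pics/scene0.npz");D=load("pics/side0.npz")
off=dict(sk=(S,200,120),dk=(D,212,118),sl=(S,198,175),dl=(D,210,175))
def P(k,xy,z):
    I,a,b=off[k]; return onz(I,[(xy[0]/10+a-.45,xy[1]/10+b-.45)],z)[0]
def tri(a,b):
    A=[];B=[]
    for k,xy in (a,b):
        I,x,y=off[k]; o,d=ray(I,[(xy[0]/10+x-.45,xy[1]/10+y-.45)]); d=d[0]/np.linalg.norm(d); M=np.eye(3)-np.outer(d,d); A.append(M);B.append(M@o)
    return np.linalg.solve(sum(A),sum(B))
pts=dict(ballL=(.28,('sk',(203,185)),('dk',(206,107))),ballR=(.28,('sk',(408,320)),('dk',(376,282))),
 tip=(.28,('sk',(640,138)),('dk',(722,108))),
 FR=(.268,('sk',(380,422)),('dk',(312,388))),FL=(.268,('sk',(52,190)),('dk',(52,95))),BR=(.268,('sk',(682,312)),('dk',(712,310))),
 mouth=(.115,('sl',(283,233)),('dl',(207,230))),lipT=(.26,('sk',(410,490)),('dk',(328,480))))
for k,(z,a,b) in pts.items(): print(k,P(*a,z).round(4)[:2],P(*b,z).round(4)[:2],tri(a,b).round(4))
for n,I in (("scene",S),("side",D)):
    C=cloud(I); m=(abs(C[...,2]-.268)<.02)&(I['d']>0)
    # front-panel plane
    if n=="scene": p=C[185:205,205:222].reshape(-1,3)
    else: p=C[160:190,220:240].reshape(-1,3)
    c=p.mean(0); u,s,v=np.linalg.svd(p-c); print(n,'face',c,v[2],s[2]/len(p)**.5, 'yaw',np.degrees(np.arctan2(v[2][1],v[2][0])))
```

```text
ballL [0.6219 0.3173] [0.6204 0.3167] [0.6188 0.3137 0.282 ]
ballR [0.6063 0.2009] [0.6015 0.1975] [0.5996 0.194  0.2836]
tip [0.7509 0.2401] [0.7485 0.2381] [0.7496 0.2391 0.2801]
FR [0.5698 0.175 ] [0.567 0.175] [0.5612 0.1656 0.2746]
FL [0.5984 0.3686] [0.5992 0.3706] [0.5967 0.3663 0.2698]
BR [0.6882 0.1593] [0.6833 0.1554] [0.6834 0.1551 0.2697]
mouth [0.5585 0.2236] [0.5547 0.2225] [0.5484 0.2117 0.1244]
lipT [0.5573 0.1482] [0.5521 0.1438] [0.5508 0.1414 0.2635]
scene face [0.56806927 0.30294139 0.08601072] [-0.8049991   0.59327372  0.00165664] 0.01634041439732412 yaw 143.61027478570045
side face [0.55874563 0.23259503 0.18563784] [-0.91462637  0.40409973 -0.01272846] 0.01406644061377528 yaw 156.16322514972728
```

```bash
cat > rob.py <<'E'
import numpy as np
from scipy.spatial.transform import Rotation as Ro
from station import *
BY=np.radians(-8.3)
def ax(yaw): return np.array([np.cos(yaw),np.sin(yaw),0]),np.array([-np.sin(yaw),np.cos(yaw),0])
def quat(z,y):
    z=z/np.linalg.norm(z); y=y-z*(y@z); y/=np.linalg.norm(y)
    q=Ro.from_matrix(np.c_[np.cross(y,z),y,z]).as_quat(); return np.r_[q[3],q[:3]]
def tilt(th,yaw,sgn=1):  # tool down, leaning forward along yaw by th; jaws across yaw
    x,y=ax(yaw); return quat(np.cos(th)*np.array([0,0,-1])+np.sin(th)*x, sgn*y)
def R(q): return Ro.from_quat([q[1],q[2],q[3],q[0]]).as_matrix()
E
python3 - <<'E'
from rob import *
o=observe(); i=camera_info("wrist"); Rt=R(o['tcp_rot']); 
print("cam in tool:",Rt.T@(-i['R'].T@i['t']-o['tcp_pos']),"axes",(i['R']@Rt).round(3))
x,y=ax(BY)
mouth=np.array([.556,.223,.115])
grip=np.array([.613+.037,.258-.005,.28])
for th in (0,20,30,45,60,90):
  for s in (1,-1):
    q=tilt(np.radians(th),BY,s)
    f=lambda p: (lambda j: None if j is None else j.round(2).tolist())(ik(p,q))
    print(th,s,'pick',f(grip),'lift',f(grip+[0,0,.06]),'\n   home',f(mouth-.053*x),'pre',f(mouth-.16*x))
E
```

```text
cam in tool: [ 0.06912048  0.00053467 -0.15554168] axes [[ 0.001  1.     0.001]
 [-0.963  0.001 -0.27 ]
 [-0.27  -0.     0.963]]
0 1 pick [-0.63, 0.56, 0.39, 1.02, -0.2, 1.6, 1.12] lift [-0.61, 0.57, 0.4, 0.87, -0.22, 1.73, 1.12] 
   home [-0.78, 0.31, 0.36, 1.73, -0.12, 1.12, 1.04] pre [-0.9, 0.13, 0.3, 1.94, -0.04, 1.08, 0.84]
0 -1 pick [-0.8, 0.62, 0.73, 1.03, -0.39, 1.62, -1.91] lift [-0.77, 0.63, 0.74, 0.88, -0.41, 1.76, -1.92] 
   home [-1.01, 0.35, 0.65, 1.74, -0.23, 1.13, -2.01] pre [-1.15, 0.13, 0.57, 1.95, -0.08, 1.08, -2.26]
20 1 pick [-0.82, 0.3, 0.38, 1.42, 0.1, 1.16, 0.92] lift [-0.83, 0.29, 0.4, 1.3, 0.09, 1.28, 0.95] 
   home [-0.96, 0.12, 0.33, 2.0, 0.29, 0.79, 0.61] pre [-1.11, -0.04, 0.25, 2.17, 0.4, 0.87, 0.33]
20 -1 pick [-0.93, 0.31, 0.52, 1.42, 0.04, 1.15, -2.18] lift [-0.92, 0.3, 0.52, 1.3, 0.04, 1.28, -2.16] 
   home [-0.99, 0.12, 0.36, 2.0, 0.28, 0.79, -2.53] pre [-1.04, -0.04, 0.19, 2.16, 0.4, 0.86, -2.81]
30 1 pick [-0.94, 0.21, 0.4, 1.59, 0.31, 0.97, 0.74] lift [-0.95, 0.18, 0.42, 1.49, 0.29, 1.09, 0.79] 
   home [-1.06, 0.07, 0.32, 2.13, 0.61, 0.7, 0.25]
[... 387 characters left out ...]
2.29, 1.17, 0.71, -0.39] pre None
45 -1 pick [-0.03, 0.18, -0.75, 1.78, 0.96, 0.9, -2.96] lift [0.19, 0.18, -1.0, 1.68, 0.92, 1.01, -2.85] 
   home [0.27, 0.3, -1.27, 2.24, 1.38, 0.98, 2.67] pre None
60 1 pick [-1.2, 0.11, 0.42, 2.02, 1.31, 0.77, -0.27] lift [-1.21, 0.03, 0.42, 1.94, 1.2, 0.84, -0.09] 
   home None pre None
60 -1 pick [0.17, 0.26, -1.08, 1.97, 1.5, 1.0, 2.84] lift [0.37, 0.22, -1.28, 1.89, 1.4, 1.02, 3.0] 
   home None pre None
90 1 pick [-1.14, 0.4, 0.26, 2.21, 2.0, 1.23, -1.13] lift [-1.31, 0.28, 0.45, 2.2, 1.95, 1.14, -0.99] 
   home None pre None
90 -1 pick [-1.84, 0.75, 1.13, 2.23, 1.89, 0.76, 1.75] lift [-1.98, 0.74, 1.36, 2.22, 1.86, 0.62, 1.87] 
   home None pre None
```

```bash
cat > cap.py <<'E'
from rob import *
import cv2
def cap(n,tag):
    i=camera_info(n); p,d=camera(n); np.savez(f"pics/{tag}.npz",p=p,d=d,**{k:np.array(v) for k,v in i.items()})
    cv2.imwrite(f"pics/{tag}.png",p[:,:,::-1])
E
python3 - <<'E'
from cap import *
x,y=ax(BY)
q=tilt(np.radians(20),BY)
move_ptp([.58,.265,.42],q)
cap("wrist","w1"); o=observe(); print(o['t'],o['tcp_pos'],o['joints'])
E
```

```text
2.275 [0.57938345 0.26637945 0.41929336] [-0.9384927   0.17278727  0.3897206   1.26389671  0.15922876  1.45137505
  0.86745298]
```

View pics/w1.png

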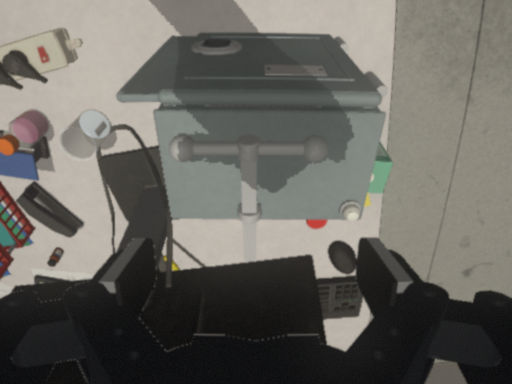

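Run:
```python
from vis import *
I=load("pics/w1.npz")
def crop(tag,x0,y0,w,h,s): cv2.imwrite(f"pics/{tag}.png",cv2.resize(I['p'][y0:y0+h,x0:x0+w,::-1],None,fx=s,fy=s,interpolation=cv2.INTER_CUBIC))
crop("w1a",110,25,100*2,80,4); crop("w1b",150,95,200,150,4)
```

```text
(no output)
```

View pics/w1a.png

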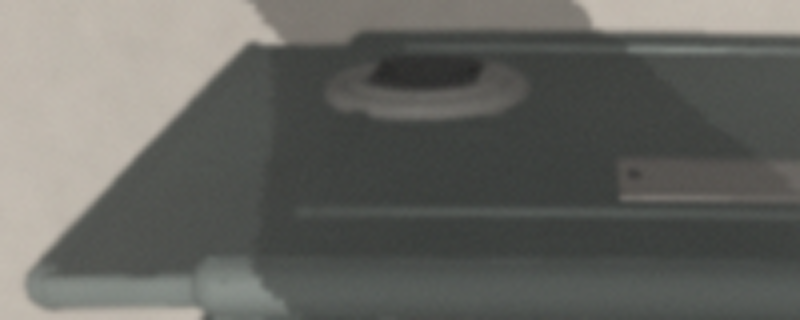

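View pics/w1b.png

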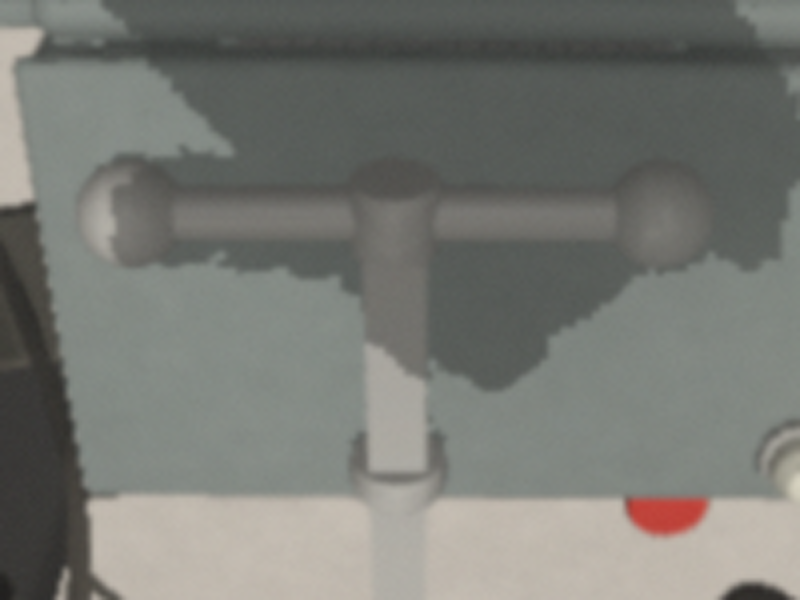

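```bash
cat > m.py <<'E'
from vis import *
W=load("pics/w1.npz");S=load("pics/scene0.npz");D=load("pics/side0.npz")
wb=lambda x,y:(x/4+150-.375,y/4+95-.375)
wa=lambda x,y:(x/4+110-.375,y/4+25-.375)
def tri(L):
    A=0;B=0
    for I,uv in L:
        o,d=ray(I,[uv]); d=d[0]/np.linalg.norm(d); M=np.eye(3)-np.outer(d,d); A=A+M;B=B+M@o
    X=np.linalg.solve(A,B); return X.round(4),[(proj(I,X)[0]-uv).round(2).tolist() for I,uv in L]
if __name__=="__main__":
    bR=onz(W,[wb(128,212)],.28)[0];bL=onz(W,[wb(663,215)],.28)[0]
    c=(bR+bL)/2; print('balls',bR,bL,np.linalg.norm(bR-bL)); v=bL-bR; print('bar',c,'yaw',np.degrees(np.arctan2(-v[0],v[1])))
    s1=onz(W,[wb(395,300)],.287)[0]; s2=onz(W,[wb(398,450)],.287)[0]; v=s2-s1; print('shaft',s1,s2,np.degrees(np.arctan2(v[1],v[0])))
    s3=onz(W,[(249,255)],.287)[0]; v=s3-s1;print(s3,np.degrees(np.arctan2(v[1],v[0])))
    for n,uv in dict(FR=wb(20,60),BR=wb(85,493),B2=wb(750,497),F2=wb(780,62)).items(): print(n,onz(W,[uv],.268)[0])
    for n,uv in dict(lipR=wa(32,275),lip2=wa(195,278),pan3=wa(255,265),pan4=wa(790,265)).items(): print(n,onz(W,[uv],.260)[0])
    # tilted lower outer-edge of lip at z=.016
    print('lip low',onz(W,[wa(253,45)],.016)[0])
    L=[(S,(198+28.3-.45,175+23.3-.45)),(D,(210+20.7-.45,175+23-.45)),(W,wa(427,82))]
    print('mouth',tri(L),tri(L[:2]),tri([L[0],L[2]]),tri([L[1],L[2]]))
    print(onz(W,[wa(427,82)],.115))
E
python3 m.py
```

```text
balls [0.59989646 0.19826058 0.28      ] [0.61729074 0.31450258 0.28      ] 0.11753622196909604
bar [0.6085936  0.25638158 0.28      ] yaw -8.510505992764086
shaft [0.62656599 0.25365236 0.287     ] [0.66917716 0.24774347 0.287     ] -7.894859765096688
[0.73522656 0.23737632 0.287     ] -8.518884692549392
FR [0.56617163 0.18082513 0.268     ]
BR [0.68762646 0.16006906 0.268     ]
B2 [0.71398797 0.33554815 0.268     ]
F2 [0.58989302 0.34277419 0.268     ]
lipR [0.54926533 0.1499175  0.26      ]
lip2 [0.55578735 0.18537802 0.26      ]
pan3 [0.5550051  0.19911884 0.26      ]
pan4 [0.57150578 0.3124676  0.26      ]
lip low [0.55206389 0.14747674 0.016     ]
mouth (array([0.555 , 0.222 , 0.1161]), [[-0.48, 0.34], [0.17, -0.25], [-0.42, 0.95]]) (array([0.5484, 0.2117, 0.1244]), [[0.03, 0.25], [0.0, -0.29]]) (array([0.5552, 0.222 , 0.1167]), [[-0.44, 0.16], [-0.44, 1.24]]) (array([0.5544, 0.2224, 0.115 ]), [[-0.08, 0.03], [-0.04, 0.21]])
[[0.55416751 0.22252584 0.115     ]]
```

Run:
```python
from cap import *
YK=np.radians(-8.5); q=tilt(np.radians(20),YK)
g=np.array([.6452,.2509,.2848])
gripper_to(.05)
move_ptp(g+[0,0,.06],q)
move_linear(g,q,max_speed=.08)
o=observe(); print(o['t'],o['tcp_pos'],o['ft_force'])
print(gripper_to(0.0)); o=observe(); print(o['t'],o['tcp_pos'],o['ft_force'],o['width'])
cap("wrist","w2"); cap("side","d2")
```

```text
4.1 [0.64550342 0.25102315 0.28555927] [-0.5275398  -0.17081839 -0.09811368]
False
4.6333 [0.64522354 0.25087558 0.28484555] [-0.08327283 -1.0034992   0.23944305] -8.711224699661979e-06
```

View pics/w2.png

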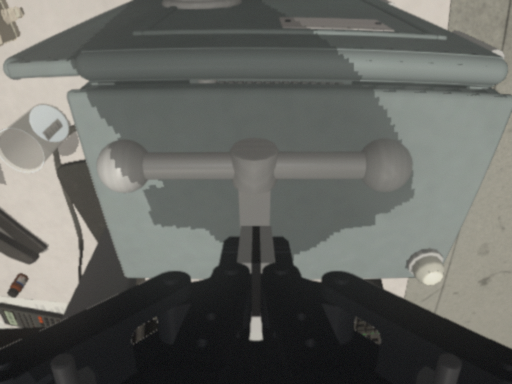

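View pics/d2.png

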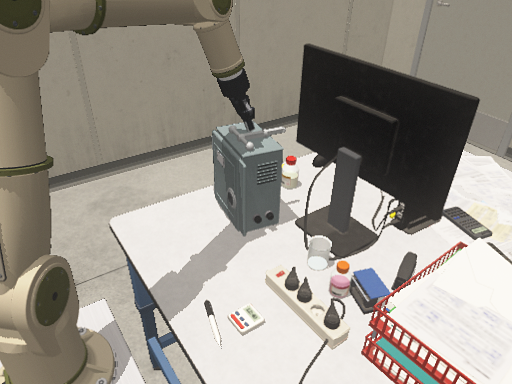

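Run:
```python
from vis import *
I=load("pics/w2.npz")
cv2.imwrite("pics/w2a.png",cv2.resize(I['p'][180:350,180:340,::-1],None,fx=3.5,fy=3.5,interpolation=cv2.INTER_CUBIC))
print(I['d'][205:345:8,[240,255,270]])
import sys; sys.path.insert(0,'.')
from rob import *
o=observe();print(o['width'],o['t'],o['ft_force'])
T=o['tcp_pos'];Rt=R(o['tcp_rot'])
for z in(-.02,-.008,0,.011): print(z,proj(I,T+Rt@[0,0,z]))
k=T+0
print('shaft top at gp',proj(I,[.6452,.2509,.287]))
```

```text
[[0.1541293  0.15488224 0.17899457]
 [0.157602   0.15819104 0.182093  ]
 [0.15972827 0.16114122 0.18446924]
 [0.14530443 0.14446634 0.14621182]
 [0.13776857 0.13768168 0.13714167]
 [0.1306972  0.13067642 0.12956443]
 [0.12462835 0.12444612 0.12358332]
 [0.11784276 0.11809139 0.11695025]
 [0.10934231 0.11655989 0.11007409]
 [0.10536598 0.11762516 0.10528982]
 [0.10199688 0.11907351 0.10253452]
 [0.09732423 0.12019929 0.09770404]
 [0.0869184  0.12109982 0.08960082]
 [0.08777558 0.12146206 0.09003073]
 [0.08825497 0.20556736 0.0896389 ]
 [0.08804408 0.         0.09025648]
 [0.08781377 0.2172735  0.09113298]
 [0.08085809 0.08127338 0.08090428]]
6.283372505260777e-05 4.7333 [ 0.04537188  1.10146935 -0.39003098]
-0.02 [[254.19624276 252.21064325]]
-0.008 [[254.30589048 240.55307956]]
0 [[254.37092915 233.64875719]]
0.011 [[254.45149295 225.10699074]]
shaft top at gp [[254.35737114 236.81439255]]
```

View pics/w2a.png

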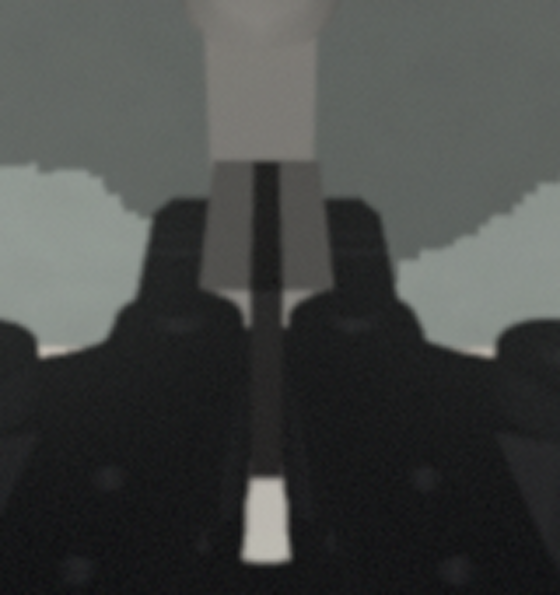

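Run:
```python
from vis import *
from rob import *
I=load("pics/w2.npz");C=cloud(I);o=observe();T=o['tcp_pos'];Rt=R(o['tcp_rot'])
for r in (210,216,221,224,226,228,230,234,240,250,258): print(r,I['d'][r,[246,255,264]].round(4),((C[r,246]-T)@Rt).round(4),C[r,246].round(4))
```

```text
210 [0.1573 0.156  0.1569] [ 0.0151 -0.0038 -0.0075] [0.628  0.2496 0.2867]
216 [0.1589 0.1583 0.1574] [ 0.0119 -0.0039 -0.0068] [0.6313 0.2491 0.2871]
221 [0.1603 0.1611 0.1602] [ 0.0091 -0.0039 -0.0061] [0.6341 0.2486 0.2874]
224 [0.1605 0.1608 0.1632] [ 0.0077 -0.0039 -0.0063] [0.6353 0.2484 0.2881]
226 [0.1465 0.1484 0.1493] [ 0.0122 -0.0035 -0.0196] [0.6267 0.2501 0.299 ]
228 [0.1469 0.1465 0.146 ] [ 0.0112 -0.0035 -0.0195] [0.6276 0.25   0.2992]
230 [0.145  0.1441 0.1442] [ 0.0111 -0.0035 -0.0214] [0.6271 0.2501 0.3011]
234 [0.1399 0.1397 0.141 ] [ 0.0116 -0.0033 -0.0267] [0.6249 0.2506 0.3059]
240 [0.1345 0.1344 0.1347] [ 0.0115 -0.0032 -0.0322] [0.6231 0.251  0.3111]
250 [0.1266 0.1256 0.1258] [ 0.0113 -0.0029 -0.0405] [0.6206 0.2516 0.319 ]
258 [0.1196 0.1204 0.12  ] [ 0.0117 -0.0027 -0.0476] [0.6178 0.2522 0.3255]
```

Run:
```python
from vis import *
from cap import cap
from rob import *
cap("scene","s2")
o=observe();T=o['tcp_pos'];Rt=R(o['tcp_rot'])
for n,t in(("side","d2"),("scene","s2")):
    I=load(f"pics/{t}.npz"); im=I['p'][:,:,::-1].copy()
    x0,y0={'side':(200,60),'scene':(180,70)}[n]
    c=cv2.resize(im[y0:y0+100,x0:x0+100],None,fx=6,fy=6,interpolation=cv2.INTER_CUBIC)
    for z in(-.062,-.02,0,.011):
        p=(proj(I,T+Rt@[0,0,z])[0]-[x0,y0]+.5)*6; cv2.circle(c,tuple(int(a) for a in p),3,(0,0,255),-1)
    cv2.imwrite(f"pics/{t}c.png",c)
```

```text
(no output)
```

View pics/d2c.png

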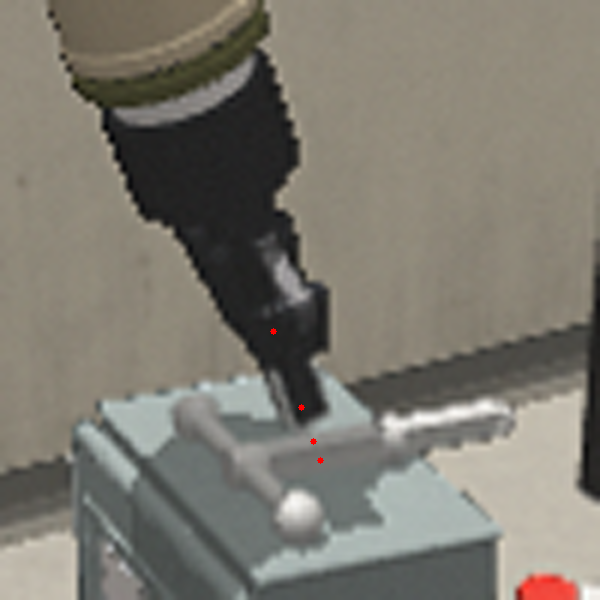

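View pics/s2c.png

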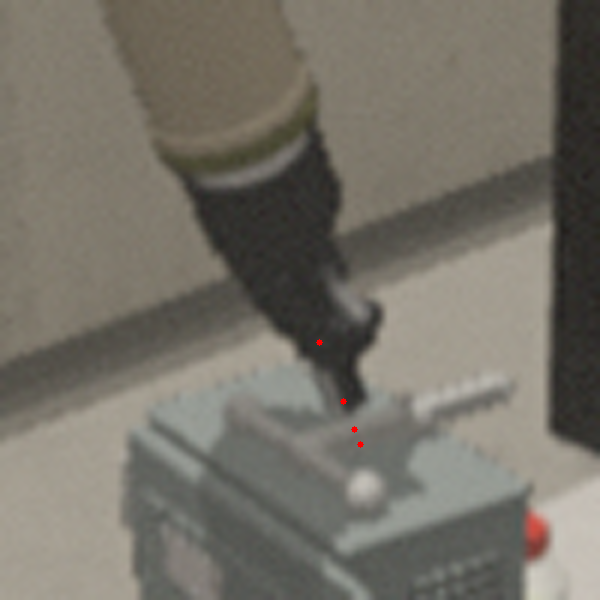

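Run:
```python
from cap import *
YK=np.radians(-8.5); q=tilt(np.radians(20),YK); zt=R(q)[:,2]
g=np.array([.6452,.2509,.2848])
gripper_to(.027)
move_linear(g+zt*.012,q,max_speed=.06)
o=observe(); f0=o['ft_force']; print(o['t'],f0,o['width'],o['tcp_pos'])
d=.012
while d<.036:
    d+=.0015; move_linear(g+zt*d,q,max_speed=.03); o=observe(); df=o['ft_force']-f0
    print(round(d,4),round(o['t'],2),df.round(1),o['tcp_pos'][2].round(4))
    if np.linalg.norm(df)>4: break
cap("wrist","w3")
```

```text
5.5083 [-0.0665352   0.64157707  0.30261909] 0.02666876883784339 [0.64903103 0.25002828 0.27253516]
0.0135 5.76 [ 0.4 -0.4 -0.7] 0.2722
0.015 6.01 [ 1.  -0.6  0.1] 0.2706
0.0165 6.26 [ 0.3 -1.8 -0.5] 0.2691
0.018 6.51 [-0.2 -1.  -0.8] 0.2677
0.0195 6.76 [ 1.1 -1.4  0.3] 0.2663
0.021 7.01 [-0.5 -1.1  0.2] 0.2649
0.0225 7.26 [-0.4 -1.2 -0.7] 0.2635
0.024 7.51 [ 0.7 -0.7 -0.1] 0.2621
0.0255 7.76 [-0.7 -1.5  0.3] 0.2607
0.027 8.01 [ 0.3 -0.5 -0.4] 0.2593
0.0285 8.26 [-2.3 -1.1  4.3] 0.2587
```

View pics/w3.png

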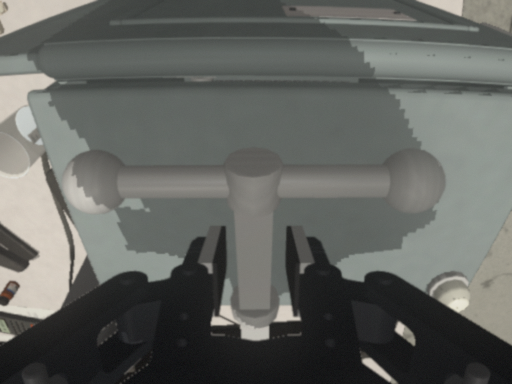

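Run:
```python
from cap import *
YK=np.radians(-8.5); q=tilt(np.radians(20),YK); zt=R(q)[:,2]
g=np.array([.6452,.2509,.2848]); x,y=ax(YK)
move_linear(g+zt*.0255-y*.001,q,max_speed=.03)
gripper_to(0.0); o=observe(); print(o['t'],o['tcp_pos'],o['ft_force'],o['width'])
p=g+zt*.0255-y*.001
move_linear(p+[0,0,.05],q,max_speed=.1)
o=observe(); print(o['t'],o['tcp_pos'],o['ft_force'],o['width'])
cap("wrist","w4"); cap("side","d4"); cap("scene","s4")
```

```text
8.8333 [0.65373384 0.24855326 0.26075209] [-0.4523323   0.12749337  0.50132704] 0.012494316744225362
9.4833 [0.6533315  0.24856484 0.30993898] [-0.31089043 -0.30608009 -3.61795741] 0.012259640220263724
```

View pics/w4.png

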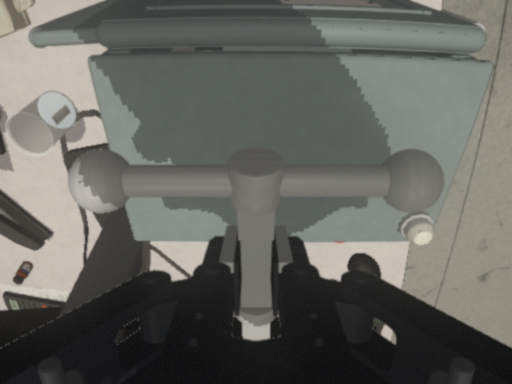

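View pics/d4.png

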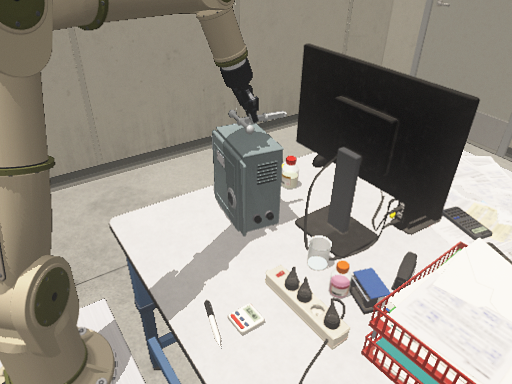

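Run:
```python
from vis import *
from rob import *
I=load("pics/w4.npz");o=observe();T=o['tcp_pos'];Rt=R(o['tcp_rot'])
def at(uv,extra,r=4):
    u,v=int(uv[0]),int(uv[1]); d=np.median(I['d'][v-r:v+r+1,u-r:u+r+1]); oo,dd=ray(I,[uv]); n=np.linalg.norm(dd[0]); return oo+dd[0]*(d+extra/n)
A=at((101,181),.012);B=at((413,181),.012);c=(A+B)/2
print(A,B,np.linalg.norm(A-B),c-T, 'tool',Rt.T@(c-T)); v=B-A; print('yaw',np.degrees(np.arctan2(-v[0],v[1])),'roll z diff',v[2])
# shaft top
C=cloud(I)
P=np.array([np.median(C[r-1:r+2,250:263].reshape(-1,3),axis=0) for r in range(215,300,6)]); print(P.round(4).tolist())
x,y=ax(np.radians(-8.5)); print(np.polyfit(P@x,P[:,2],1), np.polyfit(P@x,P@y,1))
```

```text
[0.59981739 0.19830542 0.32962738] [0.61692368 0.31443384 0.32972788] 0.11738161553814393 [-0.04481828  0.00784772  0.02018637] tool [ 0.03589451  0.00111574 -0.03446873]
yaw -8.379689100078329 roll z diff 0.00010049874990897267
[[0.6167, 0.2548, 0.3389], [0.6216, 0.254, 0.3364], [0.6247, 0.2536, 0.3364], [0.6277, 0.2532, 0.3365], [0.6311, 0.2526, 0.3365], [0.6344, 0.2522, 0.3366], [0.6378, 0.2516, 0.3365], [0.6413, 0.2511, 0.3364], [0.6448, 0.2508, 0.3365], [0.6487, 0.2502, 0.3365], [0.6529, 0.2495, 0.3364], [0.6566, 0.2488, 0.3365], [0.6606, 0.2482, 0.3365], [0.6649, 0.2477, 0.3365], [0.6698, 0.247, 0.3364]]
[-0.01710461  0.3468597 ] [0.00207525 0.34194522]
```

```bash
cat > ins.py <<'E'
from cap import *
YK=np.radians(-8.5); q=tilt(np.radians(20),YK); x,y=ax(YK)
rel=np.array([-.0448,.00785,.0196]); M=np.array([.5545,.2222,.115])
def tcp(gap,dy=0,dz=0): # gap: distance tip to mouth, negative inside
    return M-x*(.140+gap)-rel+y*dy+[0,0,dz]
E
python3 - <<'E'
from ins import *
p=tcp(.025); print(p)
for z in (.31,.2,p[2]): print(ik([p[0],p[1],z],q))
print(ik(tcp(-.05),q))
move_linear([p[0],p[1],.315],q,max_speed=.2)
move_linear(p,q,max_speed=.15)
o=observe(); print(o['t'],o['tcp_pos'],o['joints'],o['width'],o['ft_force'])
cap("wrist","w5"); cap("side","d5"); cap("scene","s5")
from vis import *
I=load("pics/d5.npz");cv2.imwrite("pics/d5c.png",cv2.resize(I['p'][130:250,170:300,::-1],None,fx=5,fy=5,interpolation=cv2.INTER_CUBIC))
I=load("pics/s5.npz");cv2.imwrite("pics/s5c.png",cv2.resize(I['p'][130:250,160:290,::-1],None,fx=5,fy=5,interpolation=cv2.INTER_CUBIC))
E
```

```text
[0.43611238 0.23873855 0.0954    ]
[-1.16299752 -0.15311926  0.34495385  1.80626263  0.35080866  1.29045652
  0.54008909]
[-1.15175598 -0.0923288   0.3600985   2.00155735  0.36310382  1.04313501
  0.47737121]
[-1.11204897  0.03903551  0.34962231  2.13941421  0.3740692   0.78259238
  0.41561776]
[-1.02039637  0.16064256  0.4159959   2.0175872   0.26099013  0.73888992
  0.63254774]
12.4917 [0.43651084 0.23917723 0.09613642] [-1.04466912  0.03989248  0.28016569  2.13591402  0.37727649  0.78412267
  0.41209514] 0.012685463445398793 [-0.13807752 -0.53755335 -1.96038508]
```

View pics/d5c.png

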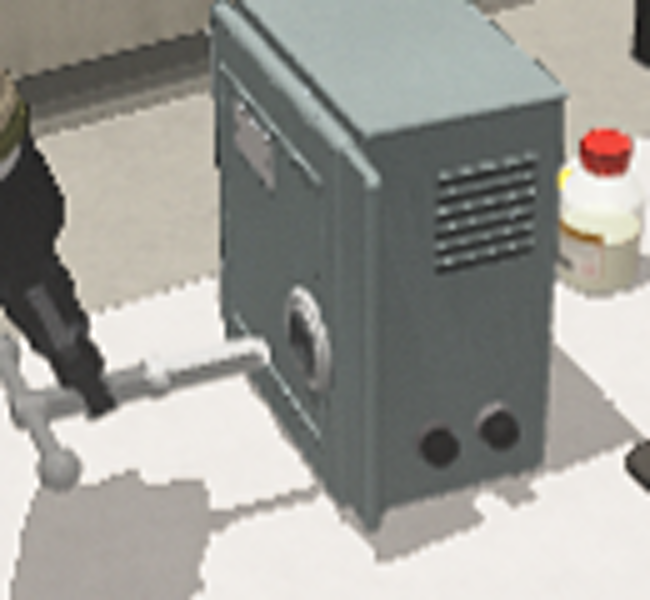

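View pics/s5c.png

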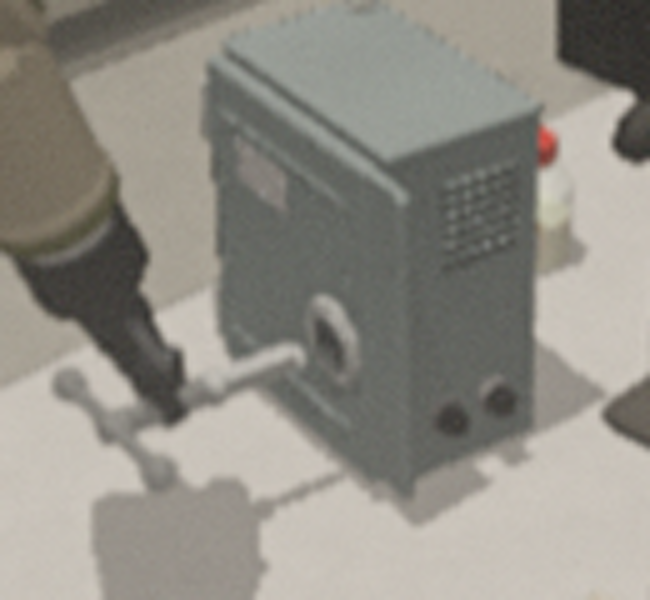

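View pics/w5.png

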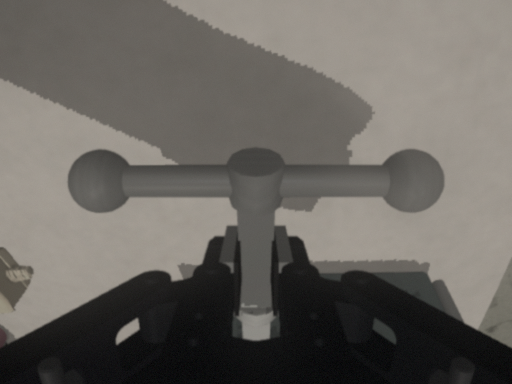

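Run:
```python
from ins import *
f0=observe()['ft_force']
for gap in (.004,-.004,-.012,-.02,-.03,-.04,-.046,-.05):
    move_linear(tcp(gap),q,max_speed=.06); o=observe(); f=o['ft_force']-f0
    print(gap,round(o['t'],2),f.round(1),o['torque'].round(2),(o['tcp_pos']-tcp(gap)).round(4))
    if np.linalg.norm(f)>18: break
cap("wrist","w6"); cap("side","d6"); cap("scene","s6")
from vis import *
I=load("pics/d6.npz");cv2.imwrite("pics/d6c.png",cv2.resize(I['p'][130:250,170:300,::-1],None,fx=5,fy=5,interpolation=cv2.INTER_CUBIC))
```

```text
0.004 13.14 [-1.6  0.5 -1.7] [0.14 0.58 0.03] [ 0.0001 -0.0003 -0.0001]
-0.004 13.43 [-2.3 -0.3 -1.4] [0.06 0.59 0.02] [ 0.0002 -0.0001  0.    ]
-0.012 13.71 [-0.5  1.4 -0.5] [0.1  0.56 0.01] [ 0.0003 -0.      0.0001]
-0.02 13.99 [ 1.   1.3 -1.6] [0.19 0.52 0.12] [0.0004 0.     0.0001]
-0.03 14.31 [-1.1  1.2 -1. ] [0.15 0.49 0.11] [ 0.0004 -0.0001  0.0001]
-0.04 14.62 [-0.4  0.7 -1.3] [0.21 0.43 0.16] [ 0.0005 -0.      0.0001]
-0.046 14.88 [-0.9  1.3 -2. ] [0.24 0.43 0.09] [ 0.0004 -0.      0.0001]
-0.05 15.12 [-14.2   1.3   5. ] [ 0.18  2.39 -0.03] [-0.0024  0.0005 -0.0011]
```

View pics/d6c.png

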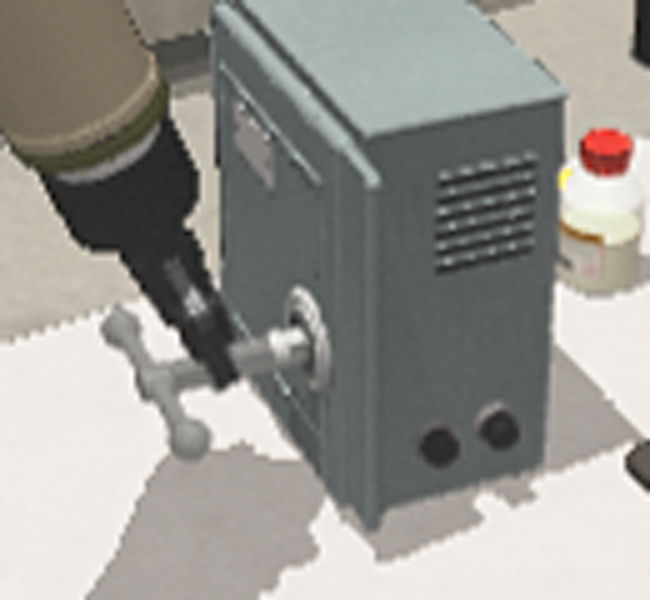

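View pics/w6.png

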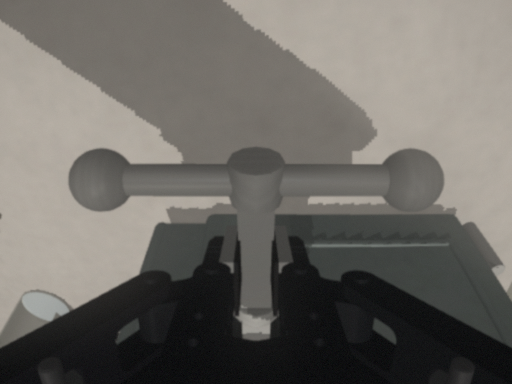

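Run:
```python
from ins import *
move_linear(tcp(-.0535),q,max_speed=.03); o=observe(); print(o['t'],o['ft_force'].round(1),o['torque'].round(2),(o['tcp_pos']-tcp(-.05)).round(4),((o['tcp_pos']+rel-M)@x))
move_linear(tcp(-.0478),q,max_speed=.03); o=observe(); print(o['t'],o['ft_force'].round(1),((o['tcp_pos']+rel-M)@x))
cap("scene","s7");cap("side","d7");cap("wrist","w7")
p=o['tcp_pos']
# planned poses for ball grip: tool down, jaws along box x
for yy in (x,-x):
  for th in(0,15,25):
    qb=quat(np.cos(np.radians(th))*np.array([0,0,-1])+np.sin(np.radians(th))*x,yy) if th==0 else quat(np.array([0,0,-np.cos(np.radians(th))])-y*np.sin(np.radians(th)),yy)
    for a in (0,50,97):
        b=M-x*.09-y*-.058*np.cos(np.radians(a))+np.array([0,0,.058*np.sin(np.radians(a))])
        j=ik(b+R(qb)[:,2]*.027,qb); print(th,a,None if j is None else j.round(2))
```

```text
15.5417 [-28.2   1.1  11.3] [ 0.19  4.7  -0.34] [-0.0019  0.0006 -0.0021] -0.09191583029742202
15.8833 [-2.6  0.7 -3.6] -0.09216803224067502
0 0 [-0.99  0.36  0.47  1.75 -0.18  1.07 -0.61]
0 50 [-0.99  0.29  0.49  1.74 -0.14  1.16 -0.61]
0 97 [-0.96  0.21  0.51  1.79 -0.11  1.17 -0.57]
15 0 [-1.06  0.5   0.47  1.59 -0.04  1.28 -0.76]
15 50 [-1.06  0.43  0.49  1.59 -0.    1.35 -0.74]
15 97 [-1.04  0.35  0.5   1.66  0.03  1.34 -0.71]
25 0 [-1.08  0.61  0.46  1.48  0.04  1.43 -0.82]
25 50 [-1.08  0.54  0.47  1.49  0.07  1.48 -0.8 ]
25 97 [-1.07  0.46  0.49  1.57  0.11  1.47 -0.77]
0 0 [-0.7   0.34  0.11  1.74 -0.04  1.07  2.42]
0 50 [-0.72  0.27  0.16  1.72 -0.05  1.15  2.45]
0 97 [-0.7   0.2   0.21  1.78 -0.05  1.17  2.51]
15 0 [-0.8   0.47  0.11  1.58  0.13  1.3   2.25]
15 50 [-0.79  0.4   0.13  1.57  0.13  1.36  2.29]
15 97 [-0.77  0.33  0.16  1.64  0.14  1.36  2.34]
25 0 [-0.85  0.58  0.12  1.47  0.21  1.45  2.19]
25 50 [-0.85  0.5   0.13  1.47  0.21  1.51  2.23]
25 97 [-0.82  0.43  0.15  1.56  0.23  1.49  2.27]
```

Run:
```python
from ins import *
gripper_to(.05)
p=tcp(-.0478); move_linear(p-R(q)[:,2]*.09,q,max_speed=.2)
o=observe(); print(o['t'],o['ft_force'].round(1))
cap("scene","s8");cap("side","d8");cap("wrist","w8")
```

```text
17.0833 [-0.6 -0.  -0.7]
```

View pics/w8.png

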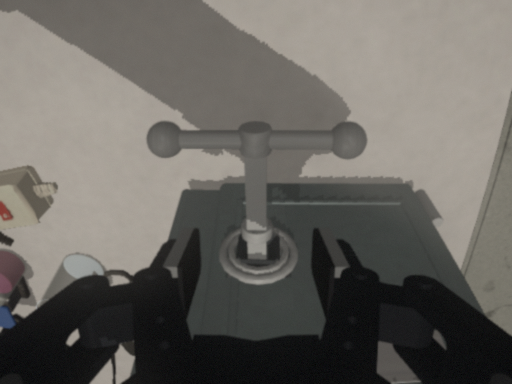

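View pics/d8.png

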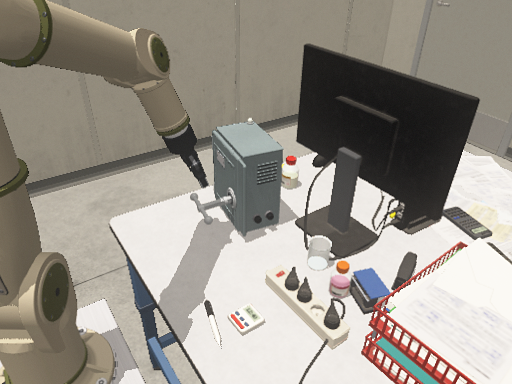

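Run:
```python
from vis import *
I=load("pics/w8.npz")
def at(uv,extra,r=3):
    u,v=int(uv[0]),int(uv[1]); d=np.median(I['d'][v-r:v+r+1,u-r:u+r+1]); oo,dd=ray(I,[uv]); return oo+dd[0]*(d+extra/np.linalg.norm(dd[0]))
A=at((164.5,139.5),.012);B=at((348.5,139.5),.012); print(A,B,np.linalg.norm(A-B))
print(onz(I,[(164.5,139.5),(348.5,139.5)],.113))
```

```text
[0.4547107  0.17608098 0.10659157] [0.46945503 0.29235165 0.11113578] 0.11728987021482035
[[0.45162264 0.17851447 0.113     ]
 [0.46839076 0.291937   0.113     ]]
```

```bash
cat > turn.py <<'E'
from ins import *
qb=quat(np.array([0,0,-1.]),x)
BL=np.array([.4693,.2922,.1115])
off=np.array([0,0,-.024])
Cn=BL-y*.058
def ball(a,r=.058): return Cn+r*(np.cos(a)*y+np.sin(a)*np.array([0,0,1]))
E
python3 - <<'E'
from turn import *
move_ptp(BL+off+[0,0,.10],qb)
move_linear(BL+off,qb,max_speed=.12)
o=observe(); f0=o['ft_force']; print(o['t'],o['tcp_pos'],f0.round(1))
gripper_to(0); o=observe(); print(o['t'],o['tcp_pos'],(o['ft_force']-f0).round(1),o['width'])
cap("side","d9");cap("wrist","w9");cap("scene","s9")
from vis import *
I=load("pics/d9.npz");cv2.imwrite("pics/d9c.png",cv2.resize(I['p'][130:250,170:300,::-1],None,fx=5,fy=5,interpolation=cv2.INTER_CUBIC))
E
```

```text
19.3667 [0.46982828 0.2924722  0.08829477] [-0.5 -0.4  0.2]
19.75 [0.46974024 0.29234177 0.08801268] [ 1.  -0.6  0.8] 0.02049506131230877
```

View pics/d9c.png

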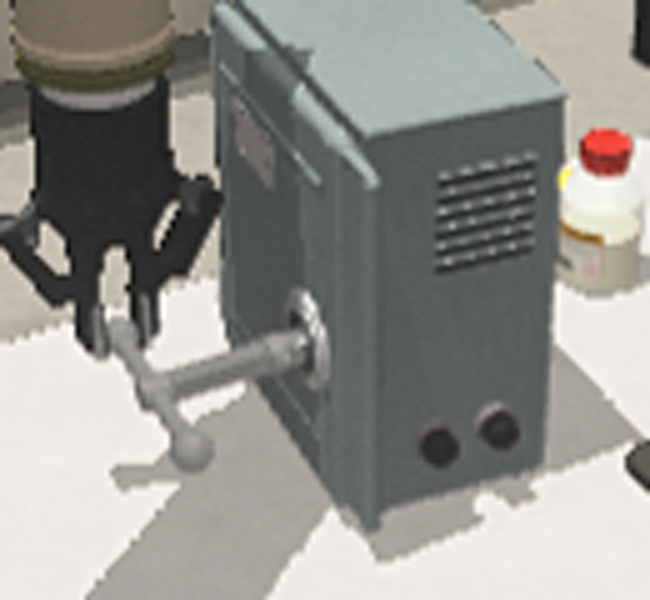

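View pics/w9.png

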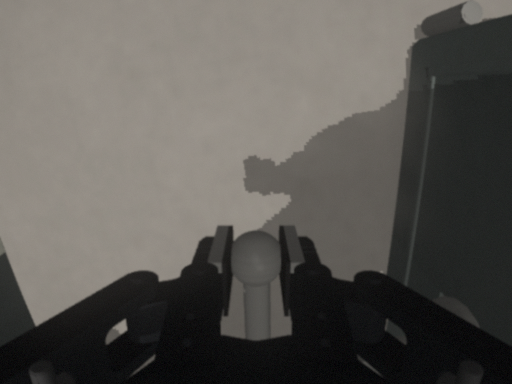

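Run:
```python
from turn import *
f0=observe()['ft_force']
for a in (10,20,30,40,50,60,70,80,90):
    move_linear(ball(np.radians(a))+off,qb,max_speed=.05); o=observe(); f=o['ft_force']-f0
    print(a,round(o['t'],2),'fx,fy,fz box',np.round([f@x,f@y,f[2]],1),o['width'].round(4),(o['tcp_pos']-ball(np.radians(a))-off).round(4))
    if np.linalg.norm(f)>25: break
cap("side","d10");cap("wrist","w10");cap("scene","s10")
from vis import *
I=load("pics/d10.npz");cv2.imwrite("pics/d10c.png",cv2.resize(I['p'][130:250,170:300,::-1],None,fx=5,fy=5,interpolation=cv2.INTER_CUBIC))
```

```text
Traceback (most recent call last):
AttributeError: 'float' object has no attribute 'round'
```

Run:
```python
from turn import *
f0=0
for a in (20,30,40,50,60,70,80,90):
    move_linear(ball(np.radians(a))+off,qb,max_speed=.05); o=observe(); f=o['ft_force']-f0
    print(a,round(o['t'],2),'fx,fy,fz box',np.round([f@x,f@y,f[2]],1),round(o['width'],4),(o['tcp_pos']-ball(np.radians(a))-off).round(4))
    if np.linalg.norm(f)>25: break
cap("side","d10");cap("wrist","w10");cap("scene","s10")
from vis import *
I=load("pics/d10.npz");cv2.imwrite("pics/d10c.png",cv2.resize(I['p'][130:250,170:300,::-1],None,fx=5,fy=5,interpolation=cv2.INTER_CUBIC))
```

```text
20 20.6 fx,fy,fz box [-2.  -4.6 -1.8] 0.0202 [-0.0004 -0.0015 -0.    ]
30 20.95 fx,fy,fz box [ 0.2 -6.6 -5.9] 0.0203 [ 0.0001 -0.002   0.0001]
40 21.3 fx,fy,fz box [ 3.3 -7.3 -8.4] 0.0206 [ 0.0005 -0.0032 -0.0001]
50 21.65 fx,fy,fz box [ 0.3  0.3 -0.4] 0.0002 [0.001  0.0005 0.0016]
60 22.0 fx,fy,fz box [0.2 0.3 0.3] 0.0003 [0.0002 0.0001 0.0006]
70 22.35 fx,fy,fz box [-1.1  0.  -0.1] -0.0001 [ 0.0001 -0.0003  0.0002]
80 22.7 fx,fy,fz box [-0.2  0.2 -0.4] -0.0 [ 0.0001 -0.0004  0.0002]
90 23.05 fx,fy,fz box [0.6 0.2 0.4] 0.0 [ 0.0001 -0.0004  0.0001]
```

View pics/d10c.png

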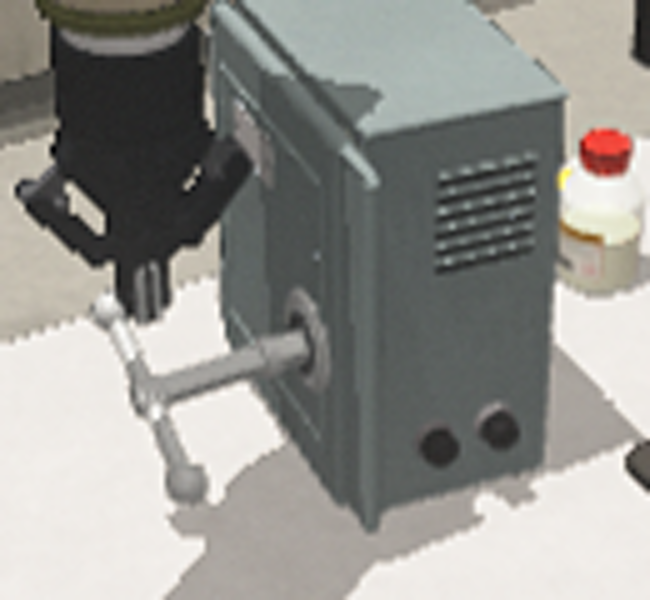

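View pics/w10.png

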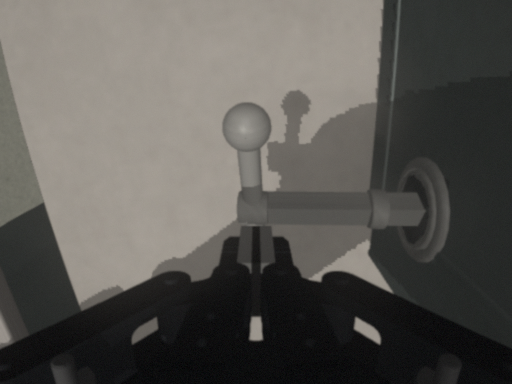

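Run:
```python
from vis import *
from turn import *
I=load("pics/w10.npz")
def at(uv,extra,r=3):
    u,v=int(uv[0]),int(uv[1]); d=np.median(I['d'][v-r:v+r+1,u-r:u+r+1]); oo,dd=ray(I,[uv]); return oo+dd[0]*(d+extra/np.linalg.norm(dd[0]))
B=at((246.5,126.5),.012); H=at((253,207),.009); S1=at((300,209),.007);S2=at((355,209),.007);Co=at((379,209),.012)
for n,p in dict(ball=B,hub=H,s1=S1,s2=S2,collar=Co).items(): r=p-M; print(n,p.round(4),'box',np.round([r@x,r@y,r[2]],4))
r=B-Cn; print('ang',np.degrees(np.arctan2(r[2],r@y)), np.hypot(r[2],r@y))
S=load("pics/s10.npz");D=load("pics/d10.npz")
for t,I2,b in(("s10",S,(150,130)),): cv2.imwrite("pics/s10c.png",cv2.resize(I2['p'][b[1]:b[1]+110,b[0]:b[0]+110,::-1],None,fx=5,fy=5,interpolation=cv2.INTER_CUBIC))
```

```text
ball [0.4631 0.286  0.1329] box [-0.0999  0.0496  0.0179]
hub [0.4584 0.2355 0.1072] box [-0.097  -0.001  -0.0078]
s1 [0.4859 0.2312 0.1102] box [-0.0691 -0.0012 -0.0048]
s2 [0.5179 0.2273 0.1129] box [-0.037  -0.0004 -0.0021]
collar [0.5324 0.2248 0.1123] box [-0.0223 -0.0007 -0.0027]
ang 22.77983310830459 0.05525290075283885
```

View pics/s10c.png

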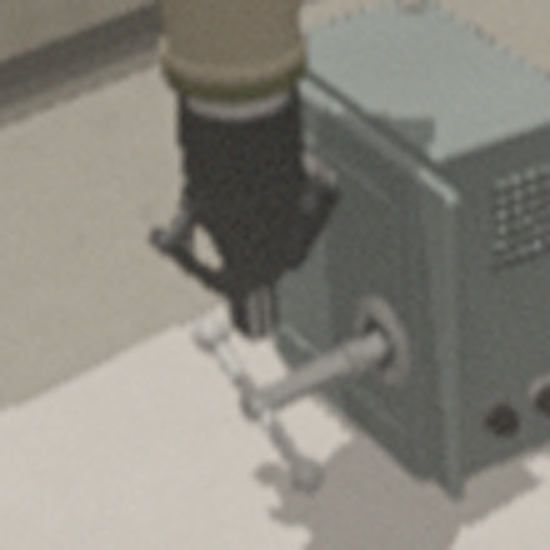

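```bash
cat > home.py <<'E'
from turn import *
def bp(a,b,z): return np.array([M[0],M[1],0])+x*a+y*b+[0,0,z]
def push(lim=20,start=-.130,end=-.095,step=.003):
    f0=observe()['ft_force']; a=start
    while a<end:
        a+=step; move_linear(bp(a,0,.096),q,max_speed=.04); o=observe(); f=o['ft_force']-f0
        print(round(a,4),round(o['t'],2),np.round([f@x,f@y,f[2]],1),((o['tcp_pos']-M)@x).round(4))
        if np.linalg.norm(f)>lim: break
E
python3 - <<'E'
from home import *
T=observe()['tcp_pos']
move_linear(T+[0,0,.07],qb,max_speed=.2)
move_ptp(bp(-.165,0,.18),q)
move_linear(bp(-.14,0,.096),q,max_speed=.15)
push(start=-.125)
cap("side","d11");cap("wrist","w11");cap("scene","s11")
E
```

```text
-0.122 25.97 [ 0.   0.3 -0.2] -0.122
-0.119 26.22 [-1.6 -0.9  0.3] -0.1189
-0.116 26.47 [-0.6  0.2 -0.2] -0.1158
-0.113 26.72 [-0.8 -0.1  0.1] -0.1128
-0.11 26.97 [-0.2  0.5  0.2] -0.1098
-0.107 27.22 [-1.1 -0.1 -0.2] -0.1068
-0.104 27.47 [-6.1 -0.5  0.5] -0.105
-0.101 27.72 [-15.9  -0.3   3.1] -0.1043
-0.098 27.97 [-26.9   0.2   6.5] -0.1037
```

View pics/w11.png

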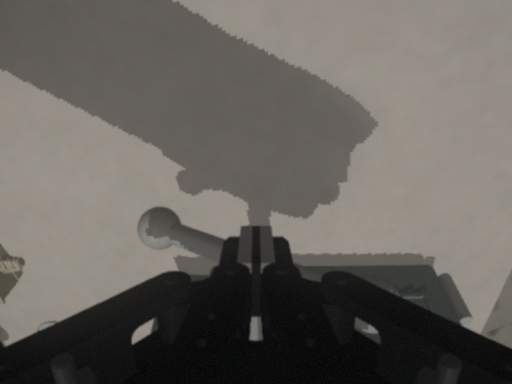

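Run:
```python
from home import *
move_linear(bp(-.125,0,.096),q,max_speed=.12)
move_linear(bp(-.15,0,.2),q,max_speed=.2)
move_ptp(bp(-.093,.09,.2),qb)
cap("wrist","w12")
move_linear(bp(-.093,.082,.104),qb,max_speed=.18)
f0=observe()['ft_force']
for b,z in ((.07,.104),(.06,.104),(.052,.106),(.044,.109),(.036,.113)):
    move_linear(bp(-.093,b,z),qb,max_speed=.05); o=observe(); f=o['ft_force']-f0
    print(b,round(o['t'],2),np.round([f@x,f@y,f[2]],1),np.round((o['tcp_pos']-M)@np.c_[x,y],4))
    if np.linalg.norm(f)>20: break
cap("side","d12");cap("wrist","w13");cap("scene","s12")
from vis import *
I=load("pics/d12.npz");cv2.imwrite("pics/d12c.png",cv2.resize(I['p'][130:250,170:300,::-1],None,fx=5,fy=5,interpolation=cv2.INTER_CUBIC))
```

```text
0.07 31.36 [-0.3  3.8  1.3] [-0.0924  0.0705]
0.06 31.71 [-3.9 16.6  4.3] [-0.0941  0.066 ]
0.052 32.02 [-8.4 25.8  9.1] [-0.0952  0.0622]
```

View pics/d12c.png

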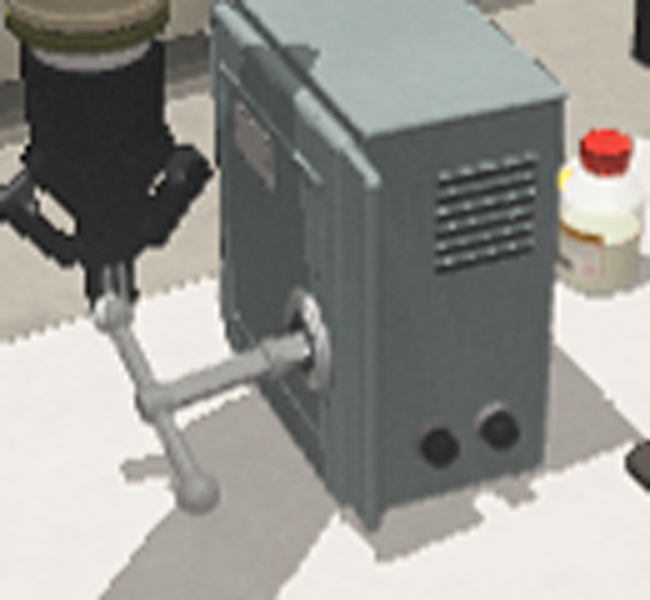

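View pics/w13.png

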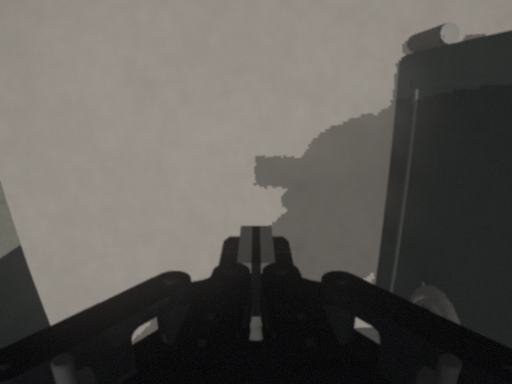

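View pics/w12.png

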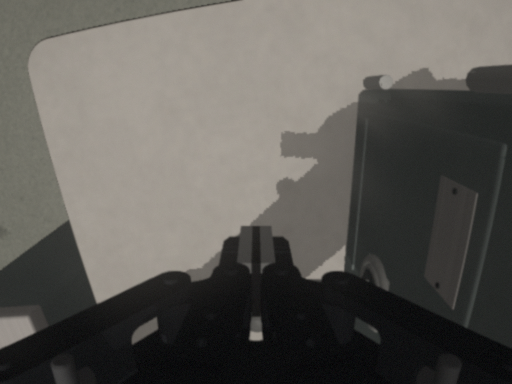

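```bash
cat > rp.py <<'E'
from home import *
Zc=.109
def rball(a,ex,lead=.003,X=-.093):
    a=np.radians(a); cy=-.058*np.cos(a)-np.sin(a)*(.012-lead); cz=Zc-.058*np.sin(a)+np.cos(a)*(.012-lead)
    return bp(X,cy-.0115,cz-ex-.0135)
E
python3 - <<'E'
from rp import *
T=observe()['tcp_pos']
move_linear(T+[0,0,.085]+y*.01,qb,max_speed=.25)
move_linear(bp(-.093,-.072,.19),qb,max_speed=.3)
move_linear(rball(20,0),qb,max_speed=.2)
f0=observe()['ft_force']
for a,ex in ((35,0),(45,.001),(55,.002),(65,.004),(75,.007),(82,.009)):
    move_linear(rball(a,ex),qb,max_speed=.06); o=observe(); f=o['ft_force']-f0
    print(a,round(o['t'],2),np.round([f@x,f@y,f[2]],1),(o['tcp_pos']-rball(a,ex)).round(4))
    if np.linalg.norm(f)>20: break
cap("side","d14");cap("wrist","w14");cap("scene","s14")
from vis import *
I=load("pics/d14.npz");cv2.imwrite("pics/d14c.png",cv2.resize(I['p'][130:250,170:300,::-1],None,fx=5,fy=5,interpolation=cv2.INTER_CUBIC))
E
```

```text
35 34.42 [-0.5 -0.7 -1.7] [-0.0001  0.0001 -0.0001]
45 34.75 [-0.6 -1.6  0.2] [-0.0003  0.0001 -0.0004]
55 35.08 [ 0.2 -0.7 -1.1] [-0.0002  0.0002 -0.0004]
65 35.42 [-0.3 -0.3 -1.5] [-0.0003  0.0002 -0.0004]
75 35.77 [0.3 0.2 0.1] [-0.0002  0.0003 -0.0004]
82 36.06 [-0.7  0.3 -1. ] [-0.0001  0.0003 -0.0002]
```

View pics/d14c.png

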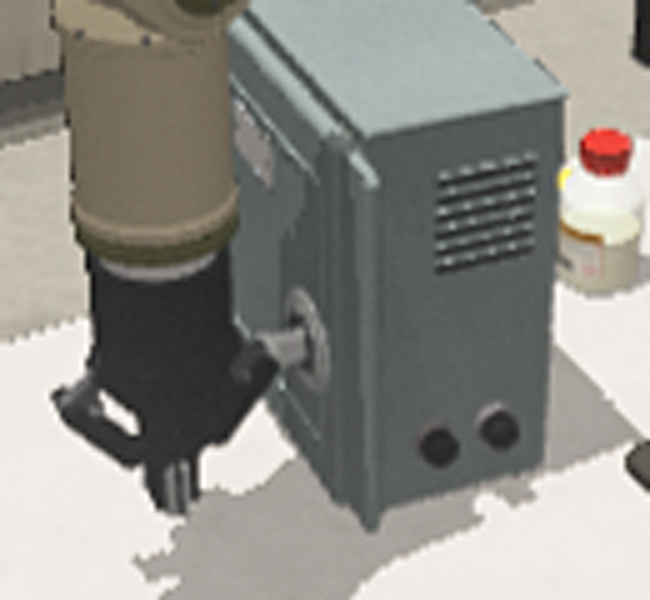

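View pics/w14.png

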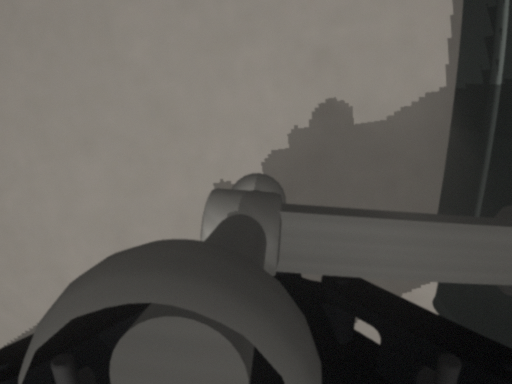

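Run:
```python
from rp import *
T=observe()['tcp_pos']
move_linear(T-y*.03,qb,max_speed=.2)
move_linear(bp(-.093,-.055,.21),qb,max_speed=.3)
move_linear(bp(-.093,.055,.21),qb,max_speed=.3)
move_linear(bp(-.093,.055,.137),qb,max_speed=.2)
f0=observe()['ft_force']
for b in (.04,.032,.026,.022,.018,.015,.012):
    move_linear(bp(-.093,b,.137),qb,max_speed=.05); o=observe(); f=o['ft_force']-f0
    print(b,round(o['t'],2),np.round([f@x,f@y,f[2]],1),np.round((o['tcp_pos']-M)@np.c_[x,y],4))
    if np.linalg.norm(f)>14: break
cap("side","d15");cap("wrist","w15");cap("scene","s15")
from vis import *
I=load("pics/d15.npz");cv2.imwrite("pics/d15c.png",cv2.resize(I['p'][130:250,170:300,::-1],None,fx=5,fy=5,interpolation=cv2.INTER_CUBIC))
```

```text
0.04 38.74 [1.3 0.8 0.4] [-0.0927  0.0398]
0.032 39.05 [ 1.7  2.9 -0.2] [-0.0929  0.0319]
0.026 39.32 [1.  1.8 0.6] [-0.0929  0.0257]
0.022 39.57 [1.5 1.8 0.4] [-0.093   0.0217]
0.018 39.82 [ 1.5  2.6 -0.2] [-0.093   0.0176]
0.015 40.07 [1.4 2.8 1.2] [-0.093   0.0148]
0.012 40.32 [2.7 4.2 0.5] [-0.0927  0.0122]
```

View pics/d15c.png

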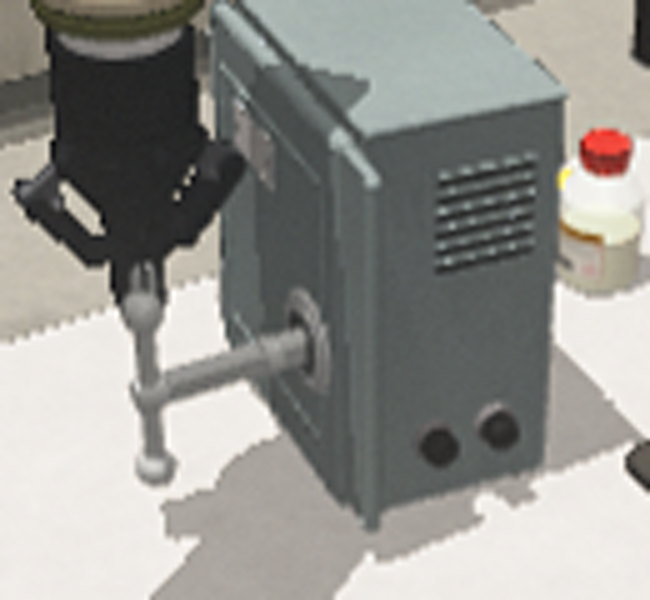

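Run:
```python
from rp import *
f0=0
for b in (.009,.006,.003):
    move_linear(bp(-.093,b,.137),qb,max_speed=.05); o=observe(); f=o['ft_force']-f0
    print(b,round(o['t'],2),np.round([f@x,f@y,f[2]],1),np.round((o['tcp_pos']-M)@np.c_[x,y],4))
    if np.linalg.norm(f)>9: break
move_linear(bp(-.093,.05,.16),qb,max_speed=.25)
move_linear(bp(-.093,.05,.25),qb,max_speed=.3)
print(observe()['t'])
cap("side","d16");cap("wrist","w16");cap("scene","s16")
from vis import *
I=load("pics/d16.npz");cv2.imwrite("pics/d16c.png",cv2.resize(I['p'][150:250,180:280,::-1],None,fx=6,fy=6,interpolation=cv2.INTER_CUBIC))
I=load("pics/d8.npz");cv2.imwrite("pics/d8c.png",cv2.resize(I['p'][150:250,180:280,::-1],None,fx=6,fy=6,interpolation=cv2.INTER_CUBIC))
```

```text
0.009 40.72 [3.2 5.8 0.9] [-0.0926  0.0099]
0.006 40.97 [ 2.8  8.6 -0. ] [-0.0925  0.0081]
41.7667
```

View pics/d16c.png

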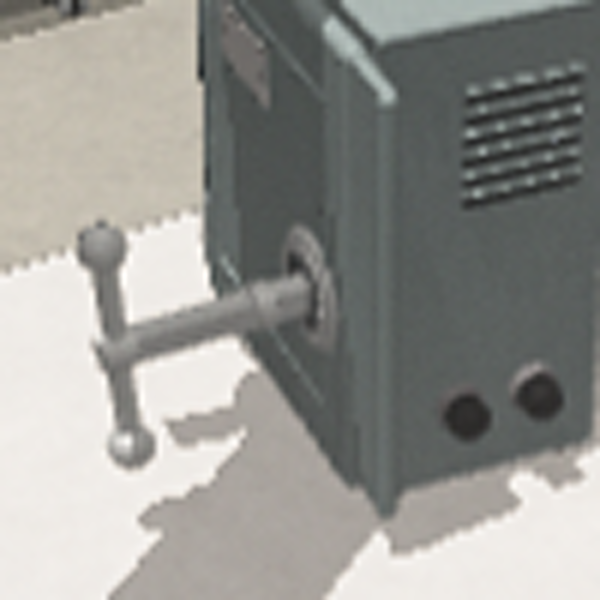

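View pics/d8c.png

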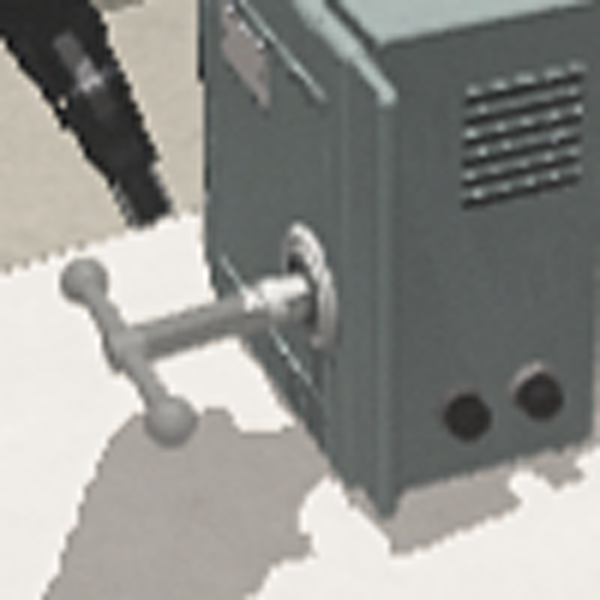

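View pics/w16.png

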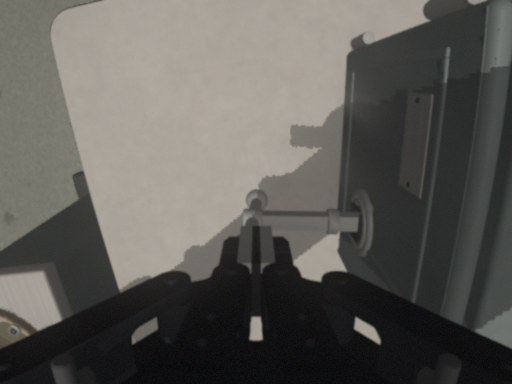

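```bash
python3 - <<'E'
from vis import *
from rp import *
I=load("pics/w16.npz")
def at(I,uv,extra,r=1):
    u,v=int(uv[0]),int(uv[1]); d=np.median(I['d'][v-r:v+r+1,u-r:u+r+1]); oo,dd=ray(I,[uv]); return oo+dd[0]*(d+extra/np.linalg.norm(dd[0]))
for n,p in dict(collar=at(I,(334,221),.012),hub=at(I,(248,217),.009),sh=at(I,(290,220),.007),botball=at(I,(257,197),.012)).items(): r=p-M; print(n,np.round([r@x,r@y,r[2]],4))
# side-view: project points on shaft axis for seat values
for f,hub in(("d8",(125,345)),("d9",None),("d16",(112,350))):
    D=load(f"pics/{f}.npz"); c=D['p']
for s in (-.088,-.092,-.096,-.100): print(s,(proj(D,M+x*s+[0,0,-.005])[0]-[180,150]+.5)*6,(proj(D,M+x*(s+.073)+[0,0,-.002])[0]-[180,150]+.5)*6)
E
python3 - <<'E'
import cv2,numpy as np
a=cv2.imread('pics/d8c.png')[180:480,60:360];b=cv2.imread('pics/d16c.png')[180:480,60:360]
cv2.imwrite('pics/cmp.png',cv2.resize(np.hstack([a,b]),None,fx=1.3,fy=1.3))
E
```

```text
collar [-0.0221  0.0003 -0.0021]
hub [-0.1011  0.0026 -0.0069]
sh [-0.0625  0.0006 -0.0043]
botball [-0.0927  0.003  -0.0659]
-0.088 [131.21343947 339.7944105 ] [275.60030002 299.20895002]
-0.092 [123.10334169 341.78324077] [267.83776399 301.10566544]
-0.096 [114.97302377 343.77705441] [260.05598878 303.0071077 ]
-0.1 [106.82242778 345.77586583] [252.25491825 304.91329073]
```

View pics/cmp.png

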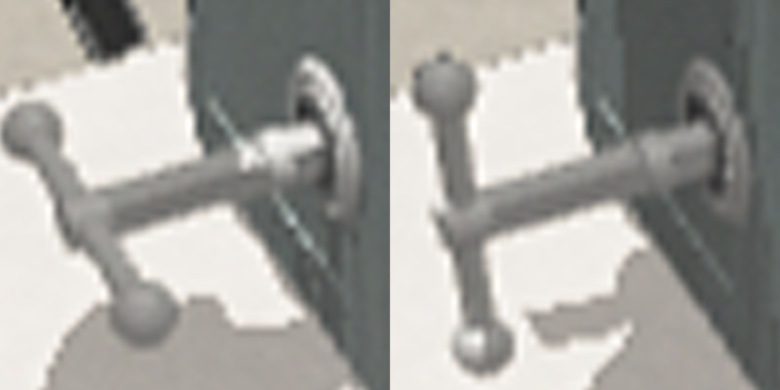

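Run:
```python
from vis import *
for f,x0,y0,w,h in(("w8",205,190,100,100),("w16",290,175,100,100)):
    I=load(f"pics/{f}.npz"); cv2.imwrite(f"pics/{f}z.png",cv2.resize(I['p'][y0:y0+h,x0:x0+w,::-1],None,fx=5,fy=5,interpolation=cv2.INTER_CUBIC))
a=cv2.imread("pics/w8z.png");b=cv2.imread("pics/w16z.png")
b=cv2.rotate(b,cv2.ROTATE_90_CLOCKWISE)
cv2.imwrite("pics/cmp2.png",cv2.resize(np.hstack([a,b]),None,fx=.78,fy=.78))
```

```text
(no output)
```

View pics/cmp2.png

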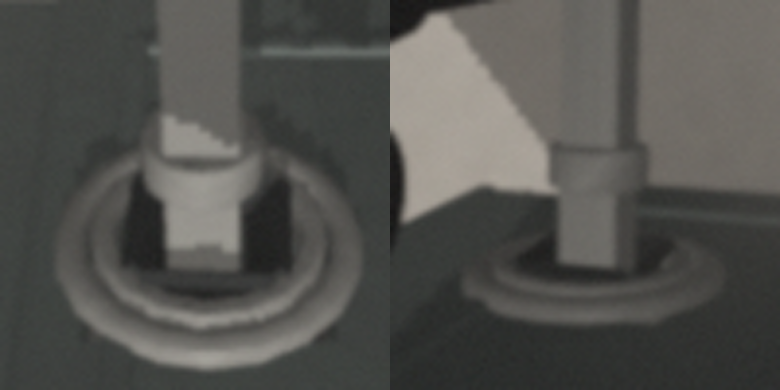

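Run:
```python
from vis import *
from rp import *
for f,uv,z in(("w8",(257,242.6),.123),("w16",(338.2,221.4),.1245)):
    I=load(f"pics/{f}.npz")
    for zz in(z-.003,z,z+.002):
        p=onz(I,[uv],zz)[0]-M; print(f,zz,np.round([p@x,p@y],4))
```

```text
w8 0.12 [-0.0128 -0.0005]
w8 0.123 [-0.0159 -0.0006]
w8 0.125 [-0.0179 -0.0006]
w16 0.1215 [-0.0204  0.0034]
w16 0.1245 [-0.0212  0.0046]
w16 0.1265 [-0.0217  0.0054]
```

Run:
```python
from rp import *
print(observe()['t'])
move_ptp(bp(-.15,0,.16),q)
move_linear(bp(-.124,0,.097),q,max_speed=.2)
f0=observe()['ft_force']
for a in (-.110,-.106,-.102,-.098,-.095):
    move_linear(bp(a,0,.097),q,max_speed=.05); o=observe(); f=o['ft_force']-f0
    print(a,round(o['t'],2),np.round([f@x,f@y,f[2]],1),((o['tcp_pos']-M)@x).round(4))
    if np.linalg.norm(f)>25: break
move_linear(bp(-.13,0,.105),q,max_speed=.2)
print(observe()['t'])
cap("side","d17");cap("scene","s17")
from vis import *
a=load("pics/d17.npz")['p'][150:250,180:280,::-1];b=load("pics/d16.npz")['p'][150:250,180:280,::-1]
cv2.imwrite("pics/cmp3.png",cv2.resize(np.hstack([a,b]),None,fx=4,fy=4,interpolation=cv2.INTER_CUBIC))
# panel hinge geometry
lip=np.array([.5507,.149,.26]);
```

```text
41.9167
-0.11 43.85 [-1.5  0.3 -0.2] -0.1097
-0.106 44.1 [-4.7  0.3  0.6] -0.1066
-0.102 44.35 [-16.2   0.6   3.6] -0.1049
-0.098 44.6 [-31.7  -0.    8.9] -0.1044
44.9167
```

View pics/cmp3.png

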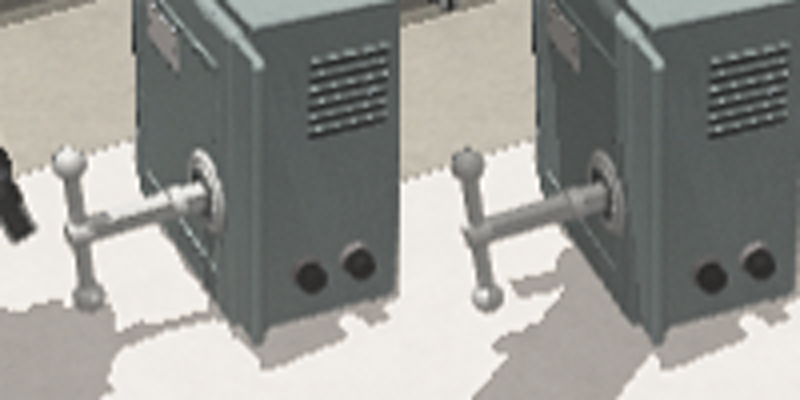

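```bash
cat > pan.py <<'E'
from rp import *
H=np.array([.020,.159]); L0=np.array([.012,-.058])
def pose(phi,z=.222,sg=1):
    c,s=np.cos(-phi),np.sin(-phi); v=L0-H; v=np.array([c*v[0]-s*v[1],s*v[0]+c*v[1]]); p=H+v
    xn=c*x+s*y
    return bp(p[0],p[1],z),quat(np.array([0,0,-1.]),sg*xn)
E
python3 - <<'E'
from pan import *
print(observe()['t'])
for sg in(1,-1):
  for ph in(0,20,40,60,80,95,105):
    p,qq=pose(np.radians(ph),sg=sg); j=ik(p,qq); print(sg,ph,p.round(3),None if j is None else j.round(2))
E
```

```text
45.0167
1 0 [0.558 0.163 0.222] [-0.72  0.3   0.48  1.51 -0.14  1.36 -0.37]
1 20 [0.487 0.19  0.222] [-0.8   0.16  0.42  1.66 -0.07  1.33 -0.87]
1 40 [0.43  0.239 0.222] [-0.91  0.09  0.36  1.73 -0.03  1.33 -1.39]
1 60 [0.393 0.304 0.222] [-1.02  0.1   0.32  1.72 -0.03  1.33 -1.89]
1 80 [0.381 0.379 0.222] [-1.13  0.19  0.33  1.62 -0.06  1.34 -2.33]
1 95 [0.389 0.435 0.222] [-1.78  0.62  1.36  1.52 -0.6   1.49 -2.22]
1 105 [0.402 0.47  0.222] [-0.14  0.69 -1.29  1.34  0.66  1.57  2.95]
-1 0 [0.558 0.163 0.222] [-0.72  0.3   0.49  1.51 -0.14  1.36  2.77]
-1 20 [0.487 0.19  0.222] [-0.82  0.16  0.44  1.66 -0.07  1.33  2.28]
-1 40 [0.43  0.239 0.222] [-0.9   0.09  0.35  1.73 -0.03  1.33  1.75]
-1 60 [0.393 0.304 0.222] [-0.94  0.1   0.24  1.72 -0.02  1.33  1.25]
-1 80 [0.381 0.379 0.222] [-1.01  0.19  0.2   1.62 -0.04  1.34  0.79]
-1 95 [0.389 0.435 0.222] [-1.06  0.29  0.2   1.49 -0.06  1.36  0.49]
-1 105 [0.402 0.47  0.222] [-1.07  0.37  0.21  1.39 -0.08  1.39  0.3 ]
```

Run:
```python
from pan import *
move_linear(bp(-.15,0,.27),q,max_speed=.35)
p,qq=pose(0,.31,-1)
move_ptp(p,qq)
gripper_to(.05)
p,qq=pose(0,.222,-1)
move_linear(p,qq,max_speed=.15)
o=observe(); f0=o['ft_force']; print(o['t'],o['joints'].round(2),f0.round(1))
gripper_to(0); o=observe(); print(o['t'],round(o['width'],4),(o['ft_force']-f0).round(1))
cap("wrist","w18")
```

```text
48.9333 [-0.93  0.35  0.77  1.52 -0.24  1.38  2.85] [ 0.5 -0.  -0.2]
49.3917 0.0072 [-10.6  -0.6   8.5]
```

View pics/w18.png

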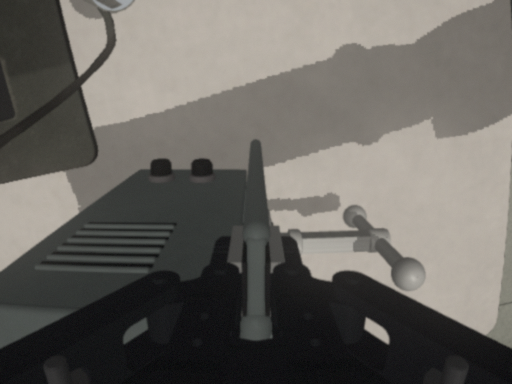

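Run:
```python
from pan import *
for ph in (4,10,21,33,45,57,69,81,93,104):
    p,qq=pose(np.radians(ph),.222,-1)
    move_linear(p,qq,max_speed=.13); o=observe(); f=o['ft_force']
    print(ph,round(o['t'],2),f.round(1),round(o['width'],4),(o['tcp_pos']-p).round(4))
    if np.linalg.norm(f)>35 or o['width']<.004: break
cap("side","d19");cap("scene","s19")
```

```text
4 49.71 [-2.1 -1.1  4.9] 0.0065 [-0.0002  0.0001  0.0009]
10 50.03 [-3.  -1.1  6.9] 0.0069 [ 0.     -0.0001  0.0009]
21 50.5 [-3.9 -2.9  7.9] 0.0065 [-0.     -0.0003  0.0009]
33 51.0 [-6.  -4.7  9.2] 0.0067 [-0.0002 -0.0004  0.0009]
45 51.5 [-8.7 -5.5 12.5] 0.0068 [-0.0006 -0.0002  0.0008]
57 52.0 [-7.9 -4.7 11.6] 0.007 [-0.0007  0.0004  0.0008]
69 52.5 [-7.3 -1.8 10.2] 0.0071 [-0.0006  0.0008  0.0009]
81 53.0 [-5.4 -1.8  8.8] 0.0067 [-0.0002  0.001   0.0009]
93 53.5 [-3.  -0.1  7.1] 0.0071 [0.0004 0.001  0.0009]
104 53.97 [-2.7 -0.1  6.8] 0.0066 [0.0009 0.0008 0.0009]
```

View pics/s19.png

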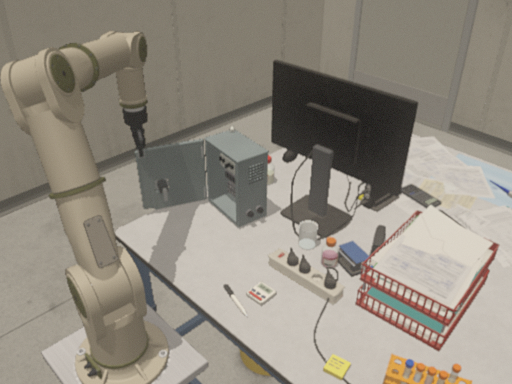

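View pics/d19.png

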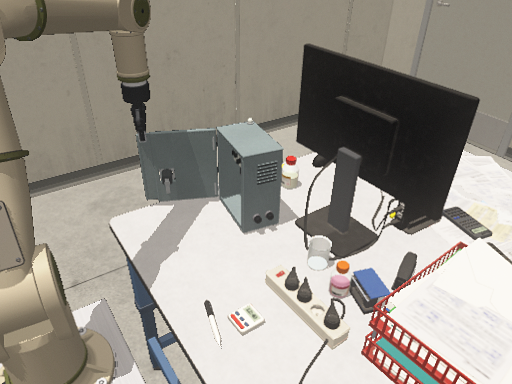

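Run:
```python
from pan import *
gripper_to(.04)
p,qq=pose(np.radians(104),.222,-1)
move_linear(p+[0,0,.08],qq,max_speed=.2)
o=observe(); print(o['t'],o['ft_force'].round(1))
cap("wrist","w20");cap("side","d20");cap("scene","s20")
from vis import *
a=load("pics/d20.npz")['p'][110:240,120:300,::-1]
cv2.imwrite("pics/d20c.png",cv2.resize(a,None,fx=4,fy=4,interpolation=cv2.INTER_CUBIC))
```

```text
55.0333 [-0.4 -0.2  0.3]
```

View pics/w20.png

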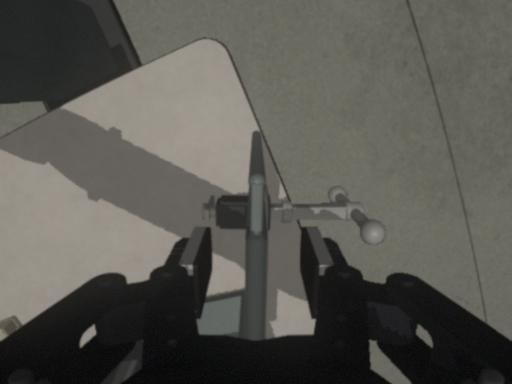

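View pics/d20c.png

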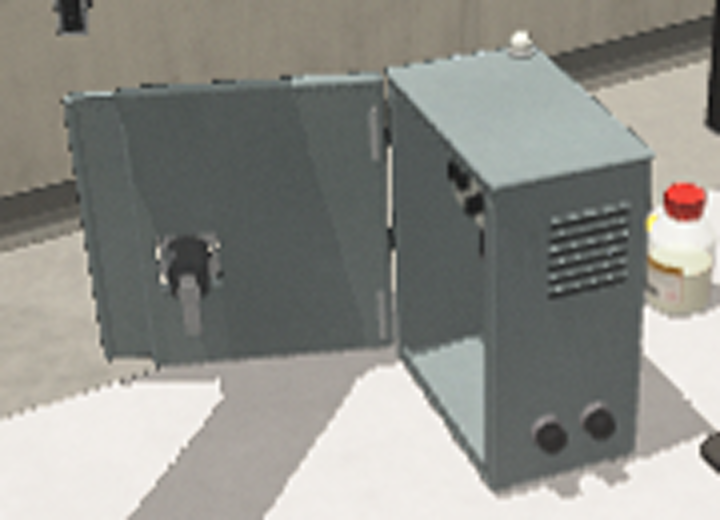

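Run:
```python
from vis import *
from pan import *
I=load("pics/w20.npz")
cv2.imwrite("pics/w20z.png",cv2.resize(I['p'][170:260,190:400,::-1],None,fx=3.8,fy=3.8,interpolation=cv2.INTER_CUBIC))
a=onz(I,[(271,212),(281.5,212),(292.5,212),(353,211)],.115); print(a.round(4),[np.linalg.norm(a[0]-b).round(4) for b in a])
print([np.median(I['d'][209:215,c]) for c in (287,320,353)])
```

```text
[[0.4598 0.4605 0.115 ]
 [0.4641 0.4708 0.115 ]
 [0.4686 0.4816 0.115 ]
 [0.4926 0.5422 0.115 ]] [np.float64(0.0), np.float64(0.0112), np.float64(0.0229), np.float64(0.088)]
[np.float32(0.35504144), np.float32(0.36134902), np.float32(0.35612988)]
```

View pics/w20z.png

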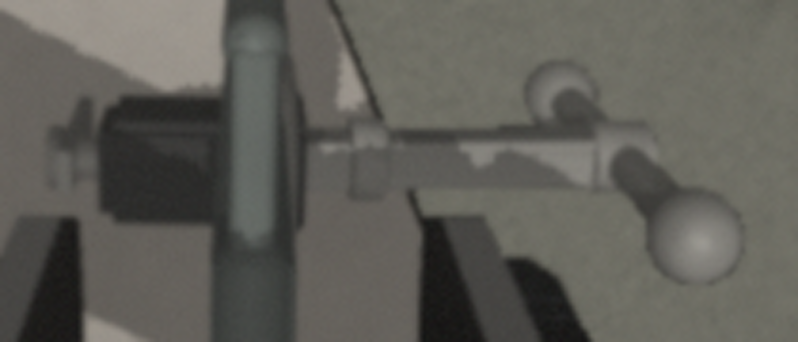

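Run:
```python
from station import *
o=observe(); print(o['t'],o['ft_force'].round(1)); print(hand_in())
```

```text
55.1833 [ 0.3 -0.1  0.2]
the job is handed in; nothing more can be done
None
```

I handed the job in at 55.2 s. The key is home in the turned latch, the panel is swung about 104° open, and the robot is clear of everything.

**Last checks**
- **Key:** the last wrist picture puts its collar about 13 mm from the latch mouth, where fully home means 12 mm. The cross bar is about 88–90 mm out, against 90 mm expected.
- **Latch:** the key's bar stands upright, and the cam behind the panel points down. The latch angle itself was not measured directly.
- **Panel:** the gripper released and rose with almost no force on the wrist, and the panel stayed where it was left.
- **Beaker, bottle and timer:** the arm kept well away from them, and they look unmoved in the last pictures, though I did not measure their positions.

**What went wrong or disagreed**
- **Fingertips:** they really end about 14 mm behind the TCP, not 11 mm ahead as stated. The first grasp closed on air just above the key; I found the true height by touching the roof lightly and then gripped correctly.
- **First turn:** gripping the left ball slipped at around 45° of the gripper's arc, leaving the key about 26° turned, and it looked pulled out about 5 mm. I pushed the key back to its stop and pushed the ball sideways, but it jammed at about 26 N.
- **Finished turn:** I turned it by pressing the right ball down, then pushing the top ball over to the latch stop.
- **Order of steps:** after the quarter turn the key again looked about 4 mm out, so I pushed it fully home a second time, at about 32 N, before opening the panel. It may therefore not have been quite home for part of the turn.

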